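# Rack the wet whetstones behind a wedged gate

### The arm

A 6-joint arm with a two-finger parallel gripper is mounted at the origin on the work surface. World frame = base frame: x ahead of the robot, y to its left, z up, the work surface at z = 0. Lengths are in mm, angles in rad, forces in N, time in s.
With the tool pointing down it reaches from about 275 to 750 mm from the base axis. Payload 10.2 kg.
Tool frame: the origin (TCP) lies on the mounting face of the last link; the fingertips stand 173 mm ahead of it and the grasp point (between the pads) lies 155 mm ahead of it (r.pinch_z is the distance from the TCP to the grasp point, in mm); y points along the fingers, z is the direction in which the jaws open and shut, and the axes are right-handed (so a half turn about y gives the same grasp; the last joint's range is limited). The gripper opens to 85 mm and grips with 20 to 120 N. Pads are 22 mm wide; open, the fingers measure 114 mm over their backs; the gripper's body (76 mm by 85 mm) begins 54 mm behind the grasp point. The pads swing forward as they close: fully open they stand 13 mm farther back than shut.
Start: joints at [-1.549, 0.313, 1.498, -0, 1.331, -0.223], TCP at [127.227, -509.358, 404.694] pointing down, gripper open.
Joint ranges: [-2.94, 2.94], [-0.97, 2.17], [0.19, 2.56], [-1.23, 4.37], [0.02, 3.11], [-2.88, 2.88]. Speed limits (rad/s): [2.39, 2.39, 3.01, 3.14, 3.14, 3.14].

### API

Orientations are given as a unit quaternion [x, y, z, w].
In Python, from plant import r gives the robot as it stands.
- The arm moves only by the tool play_rows, never from a script. Its argument "motion" is a list of rows, each a list of 4 numbers: the shift along the tool's x, y, z in cm, then the turn about the tool's y in rad. In form: [[tx, ty, tz, roll], ...]. A call has 1 to 8 rows; each row is the pose to reach, as a shift and turn from the pose commanded when the call began, along the tool's axes at that moment; what a row does not reach only later rows make up. A row lasts 1/8 s, in which the tool goes at most 62.5 mm and 10.7 degrees, less where a joint would pass 70% of its speed; a pose out of reach is approached as far as the arm can. A call with a gripper value outside its range is refused whole. "grip" is the finger opening in cm, from 0 to 8.54, set as the call begins (left out, the last holds). The fingers move at their own pace and stop on an object; "squeeze" is the grip in N (left out, the last holds). Time passes only in rows, so rows that repeat a pose let the fingers close. It gives the time, the measured TCP pose, the force and the opening at its end, in the units of the state.
- r.get_obs(): the state, without advancing time (a new reading comes with each control period).
- r.grab_frame(name): name is "side" or "top" or "wrist"; returns the picture (420x560x3 uint8, red, green, blue); there is no depth.
- r.camera_info(name): a dict with "K" (3x3 intrinsics, pixels), "origin" and "rotation" of the camera in the world. Camera axes: x right, y up, looking along -z (the intrinsics and any distortion apply to the point x, -y, -z); pixel columns grow to the right and rows downward; lengths in mm; the calibration is good to about 2 mm. The wrist camera is an equidistant fisheye: a pixel r from the principal point sees the ray r / f radians off the axis. A picture is of the moment at which its call begins: read the wrist's pose just before it. camera_info takes no time and is no camera call; for the wrist camera it gives the pose at the moment of the call.
- r.finish_job(): hands the job in, once; it reports no verdict.
The state is a dict: "clock": time; "q": joint angles; "dq": joint speeds; "joint_torque": joint torques, N m; "position": TCP position; "orientation": TCP orientation; "force": force on the tool from outside, world axes, zero at the start; "wrist_torque": the same for the moment, N m; "width": finger opening in mm.
Only numpy, scipy, OpenCV 4.12 (cv2) and the standard library are available. Lean on these libraries where they do the work, as an engineer would, in place of code of your own. Each camera call takes 0.05 s, during which the arm holds its last target. There are 200 camera calls.

### The job

Closing up at the sharpening bench: swing the end gate of the sloping drain tray fully shut, and tap the orange wedge, thin end first, under the gate from outside until it is jammed tight, then let go of it. Only then lay each good whetstone flat across the tray and slide it down until it rests against the gate or the stone in front of it; stones with red stickers go into the red reject bin. Leave everything else on the bench where it is.

Things in the scene. Friction and masses are not known exactly. Their poses are not given: they have to be found in the camera images.
- tray: fixed steel tray on legs: one lane 136 mm wide, 320 mm long on plan, sloping 15 degrees down to the gate. Origin on the table, on the centre line, below the shut gate's inner face; x level and uphill, y across, z up. Floor height over the table: 45 mm + 0.268 * x; rails at y = +-70 mm stand 30 mm over the floor. Upper end open. Stones do not slide by themselves: they must be pushed.
- tray_low (a point): point on the tray's floor at its low end, on the centre line, at the gate
- tray_high (a point): point on the tray's floor at its upper end, on the centre line
- gate (a joint): angle of the gate, a white board 12 mm thick, 156 mm wide, 10 to 115 mm above the table, on a 120 mm high hinge post, axis at x = -6, y = -88 mm of the tray's frame. 0 = shut across the lane's low end against a post at y = +80 mm; grows to 1.4 rad as its free end swings outward (to the tray's -x). It stays where it is left; unwedged, a stone pushed against it swings it open.
- gate_edge (a point): point on the gate's upper edge, 115 mm above the table, 142 mm from the hinge axis, near the free end; the 12 mm thick board can be pinched here from above, or pushed on its outer face
- gate_foot (a point): middle of the gate's lower edge on its outer face, 10 mm above the table, 88 mm from the hinge axis: about where the wedge goes under
- wedge: orange door wedge, 130 mm long, 40 mm wide, 0.12 kg, flat underneath, top rising evenly from 4 mm at the thin end to 25 mm at the butt. Origin at the centre of its underside, x towards the thin end (x = +65 mm), z up. It meets the gate's lower edge when its thin end is about 38 mm past the gate's outer face; a firm push or tap of about 15 N then jams it: it holds by friction.
- wedge_grip (a point): good place to hold the wedge: 23 mm from the butt, 10 mm above its underside, between the 40 mm wide sides
- wedge_tip (a point): middle of the wedge's thin edge, at its underside
- mat: fixed black rubber mat, 350 x 300 x 3 mm, on which the stones lie at the start; origin at the centre of its underside
- stone_cream: whetstone, cream, with a white line round its sides; 120 x 50 x 25 mm, about 0.33 kg; origin at the centre of its underside, x along its 120 mm length, z up through its 25 mm thickness. A good stone (no stickers): it goes into the tray. May be absent.
- stone_grey: whetstone, dark grey, with a white line round its sides; 120 x 50 x 25 mm, about 0.33 kg; origin at the centre of its underside, x along its 120 mm length, z up through its 25 mm thickness. A good stone (no stickers): it goes into the tray. May be absent.
- stone_green: whetstone, green, with a white line round its sides; 120 x 50 x 25 mm, about 0.33 kg; origin at the centre of its underside, x along its 120 mm length, z up through its 25 mm thickness. A good stone (no stickers): it goes into the tray. May be absent.
- stone_brown: whetstone, reddish brown, with a white line round its sides; 120 x 50 x 25 mm, about 0.33 kg; origin at the centre of its underside, x along its 120 mm length, z up through its 25 mm thickness. A good stone (no stickers): it goes into the tray. May be absent.
- reject_white: whetstone, white, with a white line round its sides; 120 x 50 x 25 mm, about 0.33 kg; origin at the centre of its underside, x along its 120 mm length, z up through its 25 mm thickness. It has round red stickers (32 mm) on top and bottom: a reject, it goes into the reject bin. May be absent.
- reject_blue: whetstone, blue-grey, with a white line round its sides; 120 x 50 x 25 mm, about 0.33 kg; origin at the centre of its underside, x along its 120 mm length, z up through its 25 mm thickness. It has round red stickers (32 mm) on top and bottom: a reject, it goes into the reject bin. May be absent.
- reject_bin: fixed open red plastic bin, 150 mm (its x) by 210 mm (its y), 70 mm high, walls and floor 4 mm; origin at the centre of its underside
- spray_bottle: bystander, to be left where it is: clear spray bottle with a blue head, 68 mm across, 178 mm high
- knife: bystander, to be left where it is: kitchen knife with a dark wooden handle, 310 mm long, lying flat
- mug: bystander, to be left where it is: blue mug, 80 mm across, 92 mm high
- nagura: bystander, to be left where it is: small white dressing stone, 65 x 32 x 26 mm
- honing_rod: bystander, to be left where it is: steel honing rod with a black handle, 340 mm long, lying
- diamond_plate: bystander, to be left where it is: flat grey lapping plate, 160 x 70 x 8 mm
- marker: bystander, to be left where it is: black marker pen with a red cap, 140 mm long, lying
There are look-alikes about, which are no part of the job. Leave any purple look-alike of the stone_grey alone.

How it is judged:
By the outcome, as a careful person would: the job done as asked, in the order asked, and still so for the second after the job is handed in, with the robot touching nothing.
Of stone_cream, stone_grey, stone_green, stone_brown, reject_white, reject_blue only 4 to 6 are there at a start; the rules pass over those that are not, and their reading is None.
At some moment in a run one of stone_cream, stone_grey, stone_green, stone_brown, reject_white, reject_blue may be knocked a few centimetres aside while the robot is not near it.
Once in a run the grip may slacken for a moment while it holds something.
It also fails if it takes over 210 s, if anything falls off the work surface, if the arm or the gripper's body presses on something with over 40 N, if the wrist force passes 120 N, or if a joint passes its speed limit or range.

## Working session

There is one attempt and no reset: what is moved stays moved. The work goes in short steps, Python scripts to look and compute and a tool call to move; the robot and the scene stay as the last step left them, time stands still between calls to the robot, and variables do not carry over. Pictures are saved under pics/ and viewed, about 12 in all and at most 16, crops included, and the job is handed in when it is done.

Besides the shell and the picture viewer there is one more tool, called after "Request:" by a JSON object that holds its "api" and its "payload", one argument or row to a line. play_rows: Moves the arm, as the interface text tells. Its arguments: {"type":"object","properties":{"motion":{"type":"array","items":{"type":"array","items":{"type":"number"}}},"grip":{"type":"number"},"squeeze":{"type":"number"}},"required":["motion"]}

```bash
mkdir -p pics; ls; python3 - <<'E'
from plant import r
import cv2,numpy as np
np.set_printoptions(precision=4,suppress=True)
o=r.get_obs();print(o)
for n in("side","top","wrist"):
    f=r.grab_frame(n);cv2.imwrite(f"pics/{n}0.png",cv2.cvtColor(f,cv2.COLOR_RGB2BGR));print(n,r.camera_info(n))
E
```

```text
pics
{'clock': 0.0, 'q': array([-1.5494,  0.3135,  1.4984, -0.    ,  1.331 , -0.2234]), 'dq': array([ 0.0001,  0.0006, -0.0001, -0.0021,  0.0001,  0.0002]), 'joint_torque': array([ -0.0005, -41.2265, -25.9744,  -0.0003,   0.0041,  -0.    ]), 'position': array([ 127.2279, -509.3159,  404.1197]), 'orientation': array([-0.0863,  0.7023, -0.7014,  0.0864]), 'force': array([-0.5   , -0.7073, -0.5381]), 'wrist_torque': array([-0.0263,  0.0481,  0.0234]), 'width': 85.20056733446454}
side {'K': array([[416.0394,   0.    , 280.1614],
       [  0.    , 416.0394, 210.6066],
       [  0.    ,   0.    ,   1.    ]]), 'origin': array([ 208.6847,  803.8043, 1000.3024]), 'rotation': array([-0.0678,  0.3866,  0.9071, -0.1523])}
top {'K': array([[398.3163,   0.    , 282.4301],
       [  0.    , 398.3163, 209.5537],
       [  0.    ,   0.    ,   1.    ]]), 'origin': array([ 379.3421,  -87.6018, 1473.5018]), 'rotation': array([ 0.0319, -0.031 , -0.7005,  0.7122])}
wrist {'K': array([[325.1923,   0.    , 278.3484],
       [  0.    , 325.1923, 212.1225],
       [  0.    ,   0.    ,   1.    ]]), 'origin': array([ 199.1853, -490.8246,  373.0065]), 'rotation': array([-0.1158,  0.091 , -0.6088,  0.7795])}
```

```bash
python3 - <<'E'
import cv2
for n in("top","side"):
    f=cv2.imread(f"pics/{n}0.png");cv2.imwrite(f"pics/{n}0b.png",cv2.resize(f,(800,600),interpolation=cv2.INTER_CUBIC))
E
```

```text
(no output)
```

View pics/top0b.png

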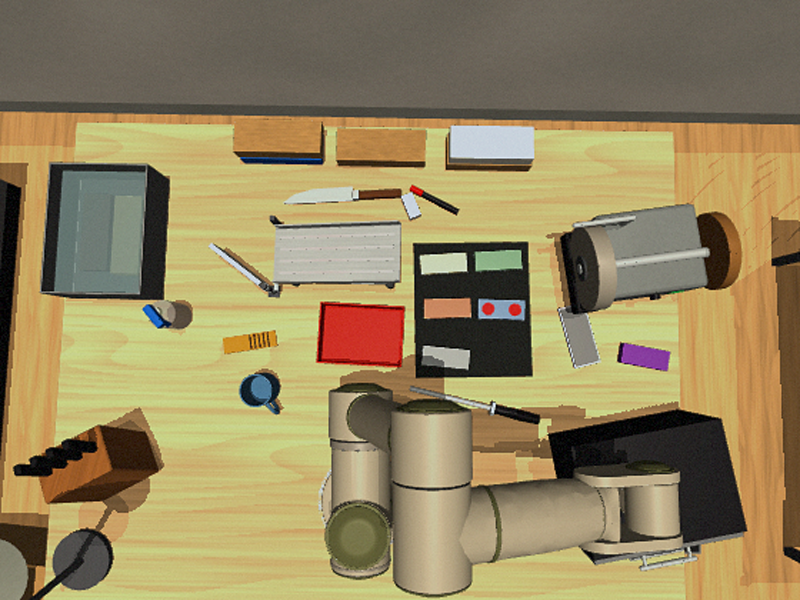

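View pics/side0b.png

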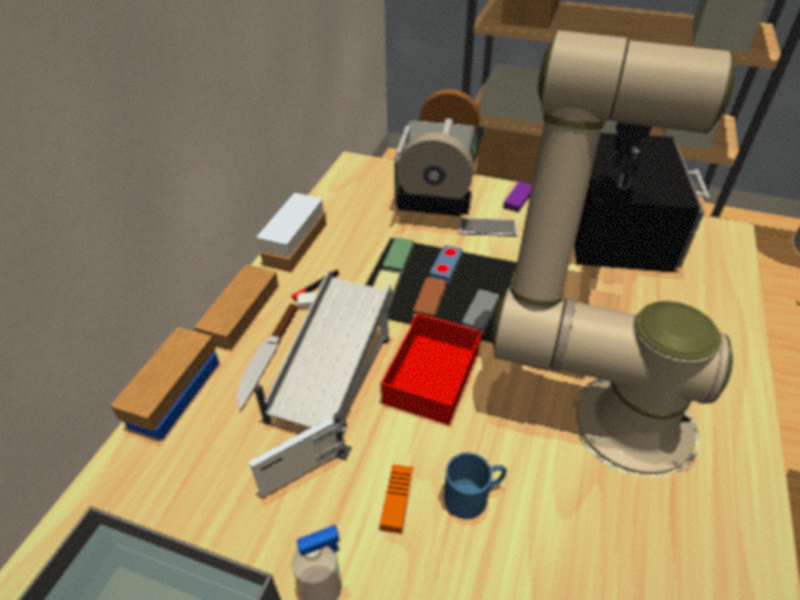

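The top view (800x600) shows these objects:
- Tray: low end at left (275,250), high end at right (400,250).
- Gate: hinge at (275,290), with the board out to (212,245).
- Wedge: (250,342).
- Bin: (361,334).
- Mat stones: cream (443,263), green (498,260), brown (447,308), blue with red dots (501,308), grey (445,357).
- Purple look-alike: (643,357), to be left alone.

Next I'll get coarse positions and write the helpers.

```bash
cat > h.py <<'E'
from plant import r
import cv2,numpy as np
from scipy.spatial.transform import Rotation as R
np.set_printoptions(precision=2,suppress=True)
def ray(n,px,ci=None):
    c=ci or r.camera_info(n);K=c['K'];u=(np.array(px,float)-[K[0,2],K[1,2]])/[K[0,0],K[1,1]]
    if n=='wrist':
        t=np.hypot(*u);d=np.array([*(u/max(t,1e-9)*np.sin(t)),np.cos(t)])
    else: d=np.array([*u,1.])
    return c['origin'],R.from_quat(c['rotation']).apply(d*[1,-1,-1])
def un(n,px,z=0,ci=None):
    o,d=ray(n,px,ci);return (o+d*(z-o[2])/d[2])[:2]
def pj(n,P,ci=None):
    c=ci or r.camera_info(n);K=c['K'];v=R.from_quat(c['rotation']).inv().apply(np.array(P,float)-c['origin'])*[1,-1,-1]
    if n=='wrist':
        s=np.linalg.norm(v[...,:2],axis=-1);t=np.arctan2(s,v[...,2]);u=v[...,:2]*(t/s)[...,None]
    else:u=v[...,:2]/v[...,2:]
    return u*K[0,0]+[K[0,2],K[1,2]]
def snap(n,name):
    ci=r.camera_info(n);f=cv2.cvtColor(r.grab_frame(n),cv2.COLOR_RGB2BGR);cv2.imwrite(f'pics/{name}.png',f)
    np.save(f'pics/{name}.npy',ci,allow_pickle=True);return f,ci
def ld(name): return cv2.imread(f'pics/{name}.png'),np.load(f'pics/{name}.npy',allow_pickle=True).item()
def yaw():  # world angle of tool z (jaw axis)
    M=R.from_quat(r.get_obs()['orientation']).as_matrix();return np.arctan2(M[1,2],M[0,2])
def go(p,jaw=None):
    """print shift (cm, tool axes) and turn so the grasp point comes to p (mm), jaw axis at angle jaw"""
    o=r.get_obs();M=R.from_quat(o['orientation']).as_matrix();g=o['position']+M[:,1]*r.pinch_z
    s=M.T@(np.array(p,float)-g)/10
    t=0
    if jaw is not None:
        d=(jaw-yaw()+np.pi/2)%np.pi-np.pi/2; t=-d   # tool y points down
    print('shift',s,'turn %.3f'%t,'grasp now',g,'yaw %.3f'%yaw(),'q6 %.2f'%o['q'][5]);return s,t
E
python3 - <<'E'
from h import *
o=r.get_obs();print(r.pinch_z,R.from_quat(o['orientation']).as_matrix(),yaw())
s=560/800
P=dict(hinge=(275,290,120),gate_end=(212,245,115),railLL=(275,281,65),railLU=(275,224,65),railHL=(401,282,160),railHU=(401,224,160),wL=(223,345,15),wR=(277,338,15),bin=(361,334,70),cream=(443,263,28),green=(498,260,28),brown=(447,308,28),blue=(501,308,28),grey=(445,357,28),mug=(260,389,92),matTL=(414,242,3),matBR=(532,377,3),bottlehead=(156,315,170),rod=(411,388,10),bin0=(318,303,70),bin1=(404,366,70))
for k,(a,b,z) in P.items(): print(k,un('top',(a*s,b*s),z))
E
```

```text
154.70000000000002 [[-0.97 -0.    0.24]
 [-0.24  0.   -0.97]
 [-0.   -1.   -0.  ]] -1.3260243622850068
hinge [517.58 222.71]
gate_end [624.93 380.19]
railLL [545.75 236.14]
railLU [690.03 241.43]
railHL [537.01 -78.58]
railHU [673.93 -76.26]
wL [384.87 374.48]
wR [404.99 237.14]
bin [417.27  18.36]
cream [ 603.69 -184.56]
green [ 613.79 -325.59]
brown [ 488.14 -195.94]
blue [ 490.41 -333.44]
grey [ 363.89 -192.1 ]
mug [280.67 256.42]
matTL [ 661.83 -109.75]
matBR [ 316.31 -417.36]
bottlehead [450.32 482.2 ]
rod [ 283.71 -107.62]
bin0 [492.11 126.56]
bin1 [340.73 -88.82]
```

Request:
{"api": "play_rows", "payload": {
  "motion": [
    [-24.2,0,-30,0],
    [-24.2,0,-30,0],
    [-24.2,0,-30,0],
    [-24.2,0,-30,0],
    [-24.2,0,-30,0],
    [-24.2,0,-30,0],
    [-24.2,0,-30,0]
  ]
}}

```text
clock: 1.02
position: [289.9, -156.9, 404.8]
orientation: [0.088, -0.702, 0.702, -0.088]
force: [0.0, -1.0, 0.5]
width: 85.4
```

Request:
{"api": "play_rows", "payload": {
  "motion": [
    [-24.2,-3,-30,-1.48],
    [-24.2,-3,-30,-1.48],
    [-24.2,-3,-30,-1.48],
    [-24.2,-3,-30,-1.48],
    [-24.2,-3,-30,-1.48],
    [-24.2,-3,-30,-1.48],
    [-24.2,-3,-30,-1.48],
    [-24.2,-3,-30,-1.48]
  ]
}}

```text
clock: 2.02
position: [452.3, 190.3, 434.0]
orientation: [0.539, -0.458, 0.458, -0.538]
force: [-0.4, -0.6, 0.2]
width: 85.5
```

```bash
python3 - <<'E'
from h import *
o=r.get_obs();print(o['clock'],o['position'],yaw(),o['q'],o['force'])
f,ci=snap('wrist','w1');cv2.imwrite('pics/w1b.png',cv2.resize(f,(800,600),interpolation=cv2.INTER_CUBIC));print(ci)
E
```

```text
2.025 [452.29 190.3  434.04] 0.1606204483883886 [ 0.16  0.22  1.55 -0.    1.38 -0.  ] [-0.39 -0.55  0.22]
{'K': array([[325.19,   0.  , 278.35],
       [  0.  , 325.19, 212.12],
       [  0.  ,   0.  ,   1.  ]]), 'origin': array([440.14, 264.17, 402.72]), 'rotation': array([-0.15, -0.01,  0.08,  0.99])}
```

View pics/w1b.png

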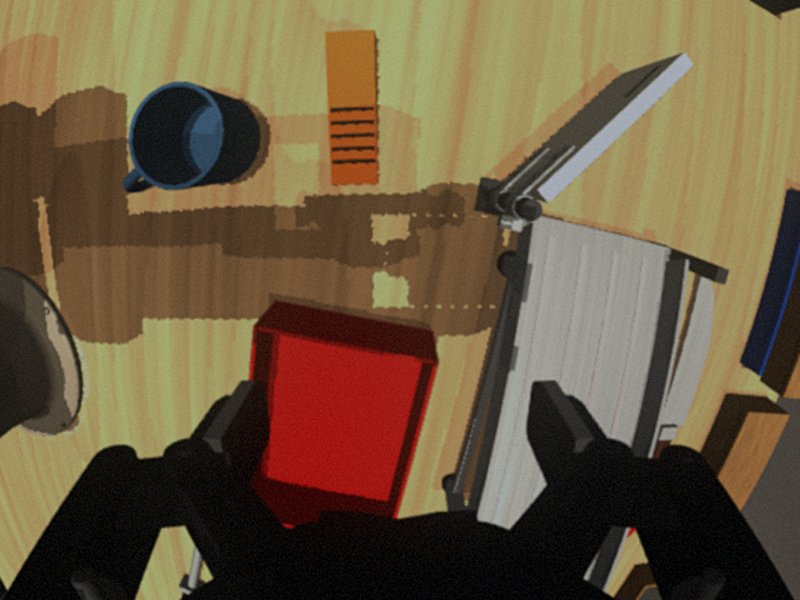

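```bash
python3 - <<'E'
from h import *
a=cv2.imread('pics/side0.png')[310:390,255:305];b=cv2.imread('pics/w1.png')[10:140,215:280]
c=np.hstack([cv2.resize(a,(375,600),interpolation=cv2.INTER_CUBIC),cv2.resize(b,(300,600),interpolation=cv2.INTER_CUBIC)]);cv2.imwrite('pics/wz.png',c)
s=.7
f,ci=ld('w1')
for k,(x,y,z) in dict(binA=(275,300,70),binB=(437,330,70),postTop=(526,207,120),gateouter=(683,53,115),gateCornerIn=(692,64,115),hingeGateInner=(550,203,115),railLowL_in=(540,217,45),floorLowR=(670,245,45),w00=(327,31,20),w01=(376,30,20),w10=(331,184,5),w11=(378,183,5),mugc=(180,135,92),railRout=(727,272,75),railLpost=(508,262,75)).items(): print(k,un('wrist',(x*s,y*s),z,ci),un('wrist',(x*s,y*s),0,ci))
E
```

```text
binA [363.07 151.26] [346.85 127.51]
binB [489.28 147.4 ] [499.61 122.83]
postTop [522.52 253.35] [557.49 248.75]
gateouter [620.67 388.48] [692.83 438.17]
gateCornerIn [629.43 383.13] [705.09 430.67]
hingeGateInner [539.31 258.93] [578.95 256.83]
railLowL_in [557.51 244.95] [572.27 242.54]
floorLowR [685.13 247.29] [715.95 245.17]
w00 [364.35 369.13] [360.39 374.61]
w01 [404.14 374.84] [402.25 380.62]
w10 [386.15 240.01] [385.47 239.7 ]
w11 [425.8  246.65] [425.62 246.43]
mugc [283.55 268.38] [237.19 269.63]
railRout [734.83 239.25] [802.27 233.54]
railLpost [530.74 209.39] [551.48 196.86]
```

View pics/wz.png

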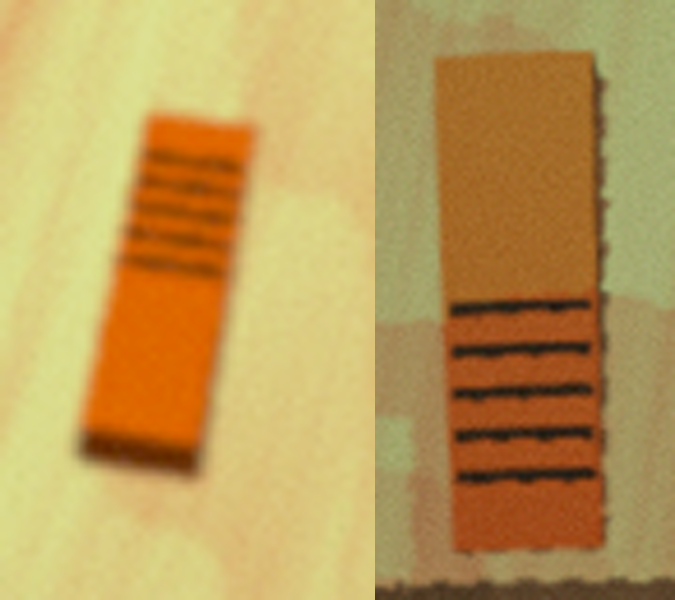

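The zoom shows the tall butt face at the +y end (side view, bottom) and the thin ribbed end at -y. The wedge runs from its butt at about (384,372) to its tip at about (406,243), which gives length 130 and width 40 as stated. The gate is at about 0.93 rad, so I'll shut it first.

```bash
python3 - <<'E'
from h import *
go([572,382,190],0)
H=np.array([522,253]);
def C(f,cl=0):
    f=np.radians(f);return H+130*np.array([np.cos(f),np.sin(f)])+(6+11*abs(np.cos(f))+14.5*abs(np.sin(f))+cl)*np.array([-np.sin(f),np.cos(f)])
c0=np.array([572,382])
for f in (52,44,36,28,20,14,9,5,2,0,-2): 
    d=C(f)-c0; print(f,C(f),'tool cm x %.1f z %.1f'%(-d[1]/10,d[0]/10))
E
```

```text
shift [-16.98   8.92  15.02] turn 0.166 grasp now [451.99 189.76 279.4 ] yaw 0.166 q6 -0.01
52 [582.97 370.34] tool cm x 1.2 z 1.1
44 [598.85 360.56] tool cm x 2.1 z 2.7
36 [613.41 348.36] tool cm x 3.4 z 4.1
28 [626.21 333.92] tool cm x 4.8 z 5.4
20 [636.88 317.47] tool cm x 6.5 z 6.5
14 [643.26 304.03] tool cm x 7.8 z 7.1
9 [647.41 292.23] tool cm x 9.0 z 7.5
5 [649.92 282.48] tool cm x 10.0 z 7.8
2 [651.31 275.03] tool cm x 10.7 z 7.9
0 [652. 270.] tool cm x 11.2 z 8.0
-2 [652.53 265.95] tool cm x 11.6 z 8.1
```

Request:
{"api": "play_rows", "payload": {
  "motion": [
    [-17,8.9,15,0.166],
    [-17,8.9,15,0.166],
    [-17,8.9,15,0.166],
    [-17,8.9,15,0.166],
    [-17,8.9,15,0.166],
    [-17,8.9,15,0.166]
  ],
  "grip": 0
}}

```text
clock: 2.82
position: [574.0, 380.0, 345.9]
orientation: [0.496, -0.503, 0.504, -0.496]
force: [0.1, -0.4, 0.2]
width: -0.1
```

Request:
{"api": "play_rows", "payload": {
  "motion": [
    [0,5,0,0],
    [0,10.2,0,0],
    [0,10.2,0,0]
  ]
}}

```text
clock: 3.2
position: [573.1, 379.5, 242.0]
orientation: [-0.498, 0.504, -0.503, 0.495]
force: [0.1, -0.1, 0.3]
width: 0.1
```

Request:
{"api": "play_rows", "payload": {
  "motion": [
    [1.2,0,1.1,0],
    [2.1,0,2.7,0],
    [3.4,0,4.1,0],
    [4.8,0,5.4,0],
    [6.5,0,6.5,0],
    [7.8,0,7.1,0]
  ]
}}

```text
clock: 3.95
position: [644.3, 300.8, 243.7]
orientation: [0.497, -0.503, 0.503, -0.497]
force: [-1.2, 0.4, 1.7]
width: 0.0
```

```bash
python3 - <<'E'
from h import *
o=r.get_obs();print(o['force'],o['width']);go([650,282.5,88],0)
E
```

```text
[-1.21  0.35  1.69] 0.006272647910710798
shift [1.82 0.1  0.59] turn -0.013 grasp now [644.33 300.77  89.01] yaw -0.013 q6 0.29
```

Now the final closing, in small increments with the force checked.

Request:
{"api": "play_rows", "payload": {
  "motion": [
    [1.0,0,0.4,0],
    [1.9,0,0.6,0],
    [2.4,0,0.7,0],
    [2.4,0,0.7,0]
  ]
}}

```text
clock: 4.45
position: [650.2, 278.0, 243.6]
orientation: [-0.497, 0.503, -0.503, 0.497]
force: [-0.3, -0.1, 0.1]
width: -0.4
```

Request:
{"api": "play_rows", "payload": {
  "motion": [
    [0.3,0,0,0],
    [0.3,0,0,0]
  ]
}}

```text
clock: 4.7
position: [650.2, 275.2, 243.6]
orientation: [-0.497, 0.503, -0.503, 0.497]
force: [-0.2, -0.3, -0.4]
width: -0.4
```

Request:
{"api": "play_rows", "payload": {
  "motion": [
    [0.3,0,0,0],
    [0.3,0,0,0]
  ]
}}

```text
clock: 4.95
position: [650.2, 272.0, 243.7]
orientation: [-0.497, 0.503, -0.503, 0.497]
force: [0.3, 0.8, 0.4]
width: 0.2
```

Request:
{"api": "play_rows", "payload": {
  "motion": [
    [0.25,0,0,0],
    [0.25,0,0,0]
  ]
}}

```text
clock: 5.2
position: [650.1, 270.2, 243.7]
orientation: [-0.497, 0.503, -0.503, 0.498]
force: [1.5, 5.3, -1.3]
width: 0.1
```

Request:
{"api": "play_rows", "payload": {
  "motion": [
    [0.25,0,0,0],
    [0.25,0,0,0]
  ]
}}

```text
clock: 5.45
position: [649.8, 269.4, 243.9]
orientation: [-0.495, 0.503, -0.502, 0.499]
force: [2.9, 16.7, -2.5]
width: 0.3
```

Request:
{"api": "play_rows", "payload": {
  "motion": [
    [0.25,0,0,0],
    [0.25,0,0,0]
  ]
}}

```text
clock: 5.7
position: [649.5, 268.7, 243.9]
orientation: [-0.494, 0.504, -0.501, 0.501]
force: [7.1, 27.5, -5.8]
width: 0.2
```

```bash
python3 - <<'E'
from h import *
f,ci=snap('wrist','w2');cv2.imwrite('pics/w2b.png',cv2.resize(f,(800,600),interpolation=cv2.INTER_CUBIC));print(ci,r.get_obs()['force'])
E
```

```text
{'K': array([[325.19,   0.  , 278.35],
       [  0.  , 325.19, 212.12],
       [  0.  ,   0.  ,   1.  ]]), 'origin': array([650.09, 343.78, 213.35]), 'rotation': array([-0.14, -0.  , -0.01,  0.99])} [ 7.08 27.34 -4.25]
```

View pics/w2b.png

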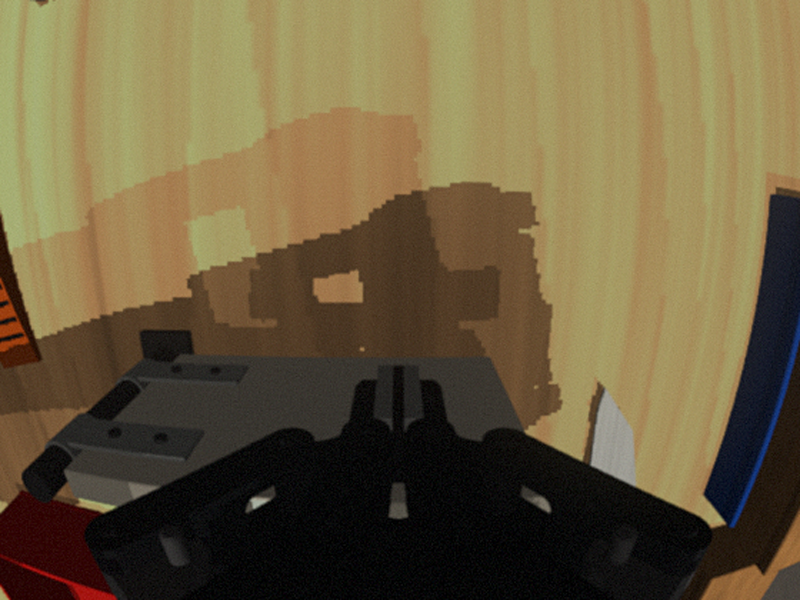

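```bash
python3 - <<'E'
from h import *
f,ci=ld('w2');s=.7
# gate lower outer edge: dark/less dark boundary per column
g=cv2.GaussianBlur(cv2.cvtColor(f,cv2.COLOR_BGR2GRAY),(3,3),0).astype(float)
for x in range(140,345,20):
    c=g[240:262,x];d=np.diff(c);print(x,240+np.argmax(np.abs(d)),d[np.argmax(np.abs(d))],end=' | ')
print()
for p in ((192,355),(488,357),(250,356),(420,357)): print(p,un('wrist',(p[0]*s,p[1]*s),10,ci))
E
```

```text
140 247 -4.0 | 160 254 -6.0 | 180 248 -4.0 | 200 249 -3.0 | 220 248 -4.0 | 240 255 3.0 | 260 248 -3.0 | 280 255 -14.0 | 300 245 2.0 | 320 249 -3.0 | 340 249 -9.0 | 
(192, 355) [545.59 257.39]
(488, 357) [693.57 256.2 ]
(250, 356) [577.56 257.44]
(420, 357) [660.69 256.91]
```

Request:
{"api": "play_rows", "payload": {
  "motion": [
    [-2,0,0,0],
    [-5,-5,0,0],
    [-5,-10,0,0],
    [-5,-16,0,0]
  ]
}}

```text
clock: 6.25
position: [650.5, 315.0, 404.6]
orientation: [-0.498, 0.503, -0.503, 0.496]
force: [0.6, 0.2, 0.5]
width: -0.2
```

Request:
{"api": "play_rows", "payload": {
  "motion": [
    [18,-4,-4,0],
    [18,-4,-4,0],
    [18,-4,-4,0],
    [18,-4,-4,0],
    [18,-4,-4,0]
  ]
}}

```text
clock: 6.88
position: [608.7, 135.4, 443.6]
orientation: [-0.497, 0.503, -0.503, 0.497]
force: [-1.0, 0.7, -0.3]
width: 0.0
```

```bash
python3 - <<'E'
from h import *
f,ci=snap('wrist','w3');cv2.imwrite('pics/w3b.png',cv2.resize(f,(800,600),interpolation=cv2.INTER_CUBIC));print(ci)
E
```

```text
{'K': array([[325.19,   0.  , 278.35],
       [  0.  , 325.19, 212.12],
       [  0.  ,   0.  ,   1.  ]]), 'origin': array([609.35, 210.27, 412.39]), 'rotation': array([-0.15,  0.  , -0.01,  0.99])}
```

View pics/w3b.png

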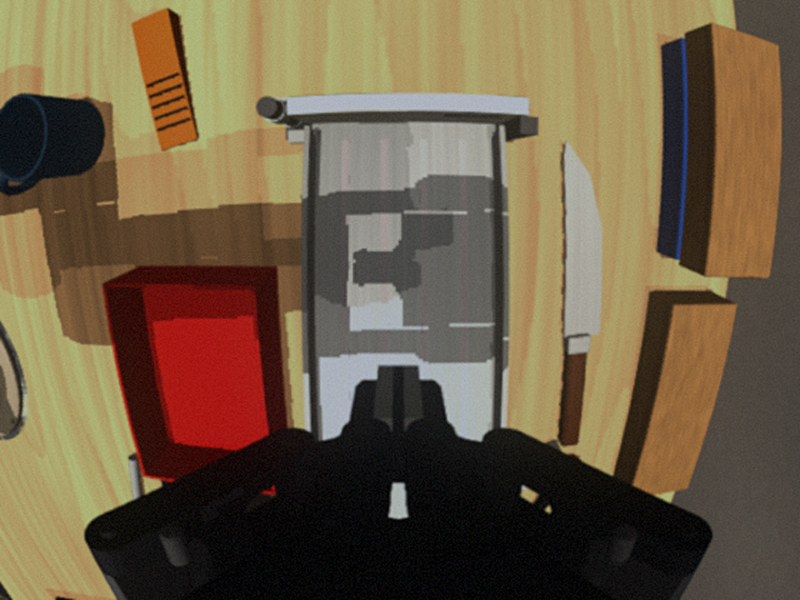

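```bash
python3 - <<'E'
from h import *
f,ci=ld('w3');s=.7
for k,(x,y,z) in dict(goL=(287,97,115),goR=(528,98,115),giL=(289,113,115),giR=(528,111,115),post=(268,108,120),rlo=(309,140,79),rloR=(502,140,79),rhi=(309,400,113),rhiR=(502,400,113)).items():print(k,un('wrist',(x*s,y*s),z,ci))
# rail dark line centers per row
hsv=cv2.cvtColor(f,cv2.COLOR_BGR2GRAY)
for row in (95,110,270,280):print(row,hsv[row,208:232],hsv[row,340:362])
E
```

```text
goL [539.4  257.87]
goR [693.71 256.29]
giL [540.56 247.15]
giR [693.63 247.59]
post [528.   250.93]
rlo [546.5  230.84]
rloR [684.31 229.69]
rhi [541.67  44.76]
rhiR [685.01  42.58]
95 [161 161 162 161 155 137 136 137 107  60  45  47  53  69  66  59  90 131
 143 142 135 137 136 144] [157 152 135 132 104  60  49  47  57 101 138 162 157 119  57  36  36  44
  37  34  37  36]
110 [165 157 157 153 143 143 142 130  70  42  45  42  50  68  71  80 126 146
 147 149 140 143 145 143] [169 166 158 145 115  62  48  51  53  58 110 154 164 160 154 156 155 153
 157 158 156 158]
270 [158 157 156 159 167 178 177 171 113  55  37  40  46  76  98 121 170 183
 175 178 177 176 176 177] [174 178 176 166 146 107  65  44  51  46  46 107 167 176 170 160 143 145
 148 147 153 149]
280 [163 158 161 157 164 175 180 176 140  66  25  40  45  54  84 110 162 177
 175 173 176 177 173 173] [178 172 177 176 147  94  59  45  50  38  68 128 170 176 172 154 141 145
 144 144 148 146]
```

The gate is shut: its top edge is level across the image at rows 97–113. The tray origin comes out at about (616.5,245.5), with its x axis along world -y. Next I'll pick up the wedge.

```bash
python3 - <<'E'
from h import *
f,ci=ld('w3');s=.7
for k,(x,y,z) in dict(bL=(133,22,25),bR=(171,9,25),tL=(164,150,4),tR=(199,139,0)).items():print(k,un('wrist',(x*s,y*s),z,ci))
go([389,349,90],0.168)
E
```

```text
bL [366.66 366.83]
bR [407.78 370.83]
tL [389.95 239.01]
tR [426.03 245.51]
shift [-21.05  19.88 -22.19] turn -0.179 grasp now [608.63 136.04 288.6 ] yaw -0.011 q6 0.04
```

Request:
{"api": "play_rows", "payload": {
  "motion": [
    [-21.1,10,-22,-0.18],
    [-21.1,19.9,-22,-0.18],
    [-21.1,19.9,-22,-0.18],
    [-21.1,19.9,-22,-0.18],
    [-21.1,19.9,-22,-0.18],
    [-21.1,19.9,-22,-0.18],
    [-21.1,19.9,-22,-0.18],
    [-21.1,19.9,-22,-0.18]
  ],
  "grip": 6.5,
  "squeeze": 40
}}

```text
clock: 7.92
position: [391.3, 349.4, 244.9]
orientation: [-0.54, 0.456, -0.456, 0.541]
force: [-0.0, -0.1, -0.1]
width: 64.9
```

```bash
python3 - <<'E'
from h import *
f,ci=snap('wrist','w4');cv2.imwrite('pics/w4b.png',cv2.resize(f,(800,600),interpolation=cv2.INTER_CUBIC));go([390,348,18],0.168)
E
```

```text
shift [ 0.08  7.25 -0.22] turn 0.000 grasp now [391.93 349.1   90.53] yaw 0.168 q6 0.34
```

View pics/w4b.png

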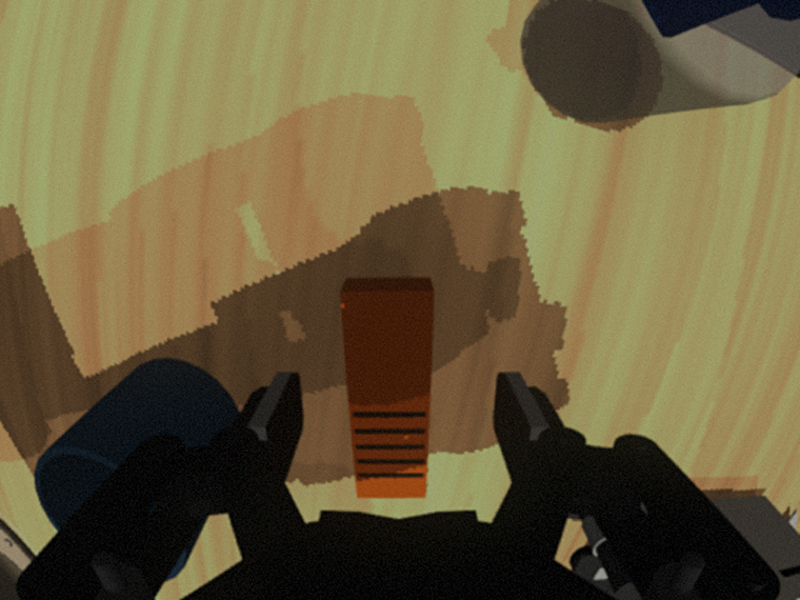

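```bash
python3 - <<'E'
from h import *
f,ci=ld('w4');s=.7
a=un('wrist',(387*s,292*s),25,ci);b=un('wrist',(392*s,497*s),4,ci);d=(b-a)/np.linalg.norm(b-a);print(a,b,np.linalg.norm(b-a),np.arctan2(d[1],d[0])+np.pi/2);go([*(a+23*d),18],np.arctan2(d[1],d[0])+np.pi/2)
E
```

```text
[383.2  370.58] [406.11 243.84] 128.80043064860482 0.17881831370856394
shift [ 0.04  7.25 -0.49] turn -0.011 grasp now [391.93 349.1   90.53] yaw 0.168 q6 0.34
```

Request:
{"api": "play_rows", "payload": {
  "motion": [
    [0,3,-0.4,0],
    [0,6,-0.4,0],
    [0,7.2,-0.4,0],
    [0,7.2,-0.4,0]
  ]
}}

```text
clock: 8.48
position: [387.8, 347.9, 172.9]
orientation: [-0.54, 0.456, -0.456, 0.54]
force: [0.2, -0.1, 0.7]
width: 65.0
```

Request:
{"api": "play_rows", "payload": {
  "motion": [
    [0,0,0,0],
    [0,0,0,0],
    [0,0,0,0],
    [0,0,0,0],
    [0,0,0,0]
  ],
  "grip": 3.2
}}

```text
clock: 9.1
position: [387.6, 348.3, 174.0]
orientation: [-0.539, 0.456, -0.457, 0.541]
force: [0.0, -0.8, 6.6]
width: 39.1
```

Request:
{"api": "play_rows", "payload": {
  "motion": [
    [0,-2,0,0],
    [0,-8,0,0],
    [0,-8,0,0]
  ]
}}

```text
clock: 9.48
position: [387.9, 348.6, 256.9]
orientation: [-0.537, 0.455, -0.457, 0.543]
force: [0.7, -0.4, -2.1]
width: 38.7
```

```bash
python3 - <<'E'
from h import *
print(r.get_obs()['force'],r.get_obs()['width']);go([616.5,375,98],-0.01)
E
```

```text
[ 0.65 -0.37 -2.08] 38.67690102285132
shift [ 1.27  0.6  22.85] turn 0.178 grasp now [389.03 349.22 102.17] yaw 0.168 q6 0.34
```

Request:
{"api": "play_rows", "payload": {
  "motion": [
    [0.6,0,22.9,0.178],
    [0.6,0,22.9,0.178],
    [0.6,0,22.9,0.178],
    [0.6,0,22.9,0.178],
    [0.6,0,22.9,0.178],
    [0.6,0,22.9,0.178]
  ]
}}

```text
clock: 10.22
position: [613.4, 380.5, 251.7]
orientation: [-0.498, 0.503, -0.502, 0.497]
force: [-0.6, -0.2, -0.9]
width: 39.2
```

Request:
{"api": "play_rows", "payload": {
  "motion": [
    [0,4,0,0],
    [0,7,0,0],
    [0,7,0,0]
  ]
}}

```text
clock: 10.6
position: [612.6, 380.5, 180.5]
orientation: [-0.499, 0.503, -0.502, 0.496]
force: [0.6, 0.5, -0.8]
width: 39.3
```

```bash
python3 - <<'E'
from h import *
print(r.get_obs()['force'],r.get_obs()['width']);go([616.5,382,20.5],-0.01)
f,ci=snap('wrist','w5');cv2.imwrite('pics/w5b.png',cv2.resize(f,(800,600),interpolation=cv2.INTER_CUBIC))
E
```

```text
[ 0.62  0.52 -0.76] 39.29644284615374
shift [-0.19  0.53  0.47] turn 0.001 grasp now [611.8  380.2   25.84] yaw -0.009 q6 0.40
```

View pics/w5b.png

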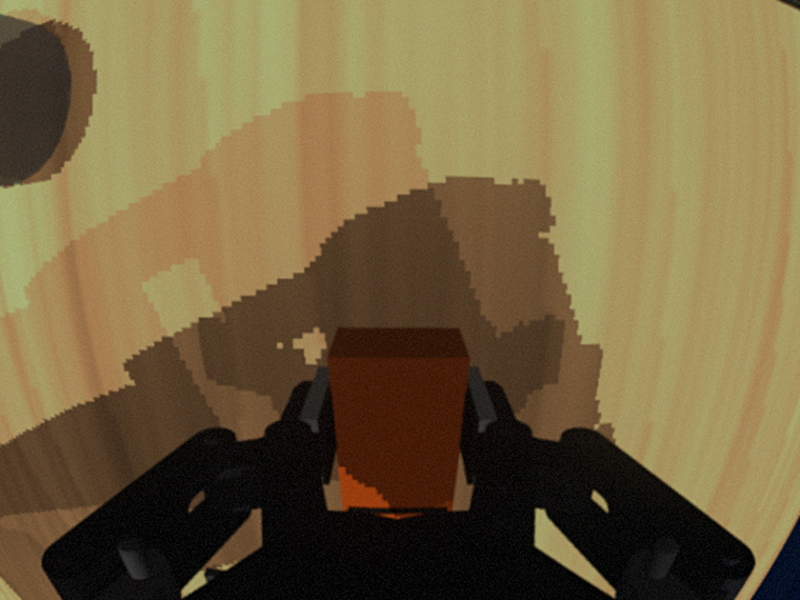

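Request:
{"api": "play_rows", "payload": {
  "motion": [
    [0,0.5,0.4,0],
    [0,0.5,0.4,0],
    [2,0.5,0.4,0],
    [4.2,0.5,0.4,0],
    [4.2,0.5,0.4,0]
  ]
}}

```text
clock: 11.28
position: [617.8, 337.4, 177.8]
orientation: [-0.497, 0.503, -0.503, 0.497]
force: [0.4, -1.5, -5.1]
width: 38.9
```

Request:
{"api": "play_rows", "payload": {
  "motion": [
    [0.4,0,0,0],
    [0.6,0,0,0]
  ]
}}

```text
clock: 11.52
position: [617.2, 333.3, 177.6]
orientation: [-0.497, 0.503, -0.502, 0.498]
force: [-0.5, 5.6, -6.5]
width: 39.4
```

Request:
{"api": "play_rows", "payload": {
  "motion": [
    [0.3,0,0,0],
    [0.4,0,0,0]
  ]
}}

```text
clock: 11.78
position: [617.0, 330.1, 177.7]
orientation: [-0.496, 0.503, -0.502, 0.499]
force: [1.8, 15.2, -7.9]
width: 39.2
```

Request:
{"api": "play_rows", "payload": {
  "motion": [
    [0.2,0,0,0],
    [0.2,0,0,0]
  ]
}}

```text
clock: 12.02
position: [616.7, 329.4, 178.1]
orientation: [-0.496, 0.503, -0.501, 0.5]
force: [2.3, 20.5, -8.0]
width: 39.6
```

Request:
{"api": "play_rows", "payload": {
  "motion": [
    [-0.3,0.2,0,0],
    [-0.3,0.4,0,0],
    [-0.3,0.4,0,0]
  ]
}}

```text
clock: 12.4
position: [617.8, 329.4, 174.7]
orientation: [0.497, -0.502, 0.503, -0.498]
force: [0.4, 2.7, 3.9]
width: 39.1
```

Request:
{"api": "play_rows", "payload": {
  "motion": [
    [0.3,0,0,0],
    [0.5,0,0,0],
    [0.5,0,0,0]
  ]
}}

```text
clock: 12.78
position: [617.4, 325.1, 174.4]
orientation: [-0.496, 0.503, -0.502, 0.499]
force: [1.5, 10.7, 2.8]
width: 39.2
```

Request:
{"api": "play_rows", "payload": {
  "motion": [
    [0,0,0,0],
    [0,0,0,0],
    [0,-3,0,0],
    [0,-6,0,0],
    [0,-6,0,0]
  ],
  "grip": 6.5
}}

```text
clock: 13.4
position: [617.9, 324.1, 236.1]
orientation: [0.496, -0.502, 0.503, -0.499]
force: [-1.1, -0.5, -0.8]
width: 64.8
```

Request:
{"api": "play_rows", "payload": {
  "motion": [
    [-5,0,0,0],
    [-5,0,0,0],
    [-5,0,0,0],
    [-5,2,0,0],
    [-5,4.7,0,0],
    [-5,4.7,0,0]
  ],
  "grip": 0
}}

```text
clock: 14.15
position: [617.4, 373.3, 183.1]
orientation: [-0.499, 0.504, -0.502, 0.495]
force: [0.4, -0.2, 0.2]
width: -0.3
```

```bash
python3 - <<'E'
from h import *
print(r.get_obs()['force'],r.get_obs()['width']);go([617,358,31],-0.01)
E
```

```text
[ 0.43 -0.18  0.23] -0.3346864479529666
shift [ 1.5  -0.26  0.06] turn -0.001 grasp now [616.56 372.96  28.38] yaw -0.011 q6 0.39
```

Request:
{"api": "play_rows", "payload": {
  "motion": [
    [0.7,0,0,0],
    [1.2,0,0,0],
    [1.5,0,0,0]
  ]
}}

```text
clock: 14.52
position: [618.0, 359.0, 187.6]
orientation: [0.497, -0.503, 0.503, -0.498]
force: [0.1, 8.2, 1.4]
width: -0.1
```

Request:
{"api": "play_rows", "payload": {
  "motion": [
    [0.2,0,0,0],
    [0.3,0,0,0],
    [0.3,0,0,0]
  ]
}}

```text
clock: 14.9
position: [617.4, 357.9, 187.7]
orientation: [-0.496, 0.503, -0.502, 0.499]
force: [0.4, 9.9, 0.3]
width: 0.0
```

Request:
{"api": "play_rows", "payload": {
  "motion": [
    [0.2,0,0,0],
    [0.3,0,0,0],
    [0.3,0,0,0]
  ]
}}

```text
clock: 15.28
position: [616.9, 356.5, 187.9]
orientation: [-0.495, 0.503, -0.501, 0.501]
force: [0.8, 20.2, -1.0]
width: -0.3
```

Request:
{"api": "play_rows", "payload": {
  "motion": [
    [0.2,0,0,0],
    [0.3,0,0,0],
    [0.3,0,0,0]
  ]
}}

```text
clock: 15.65
position: [616.4, 355.1, 188.1]
orientation: [-0.494, 0.504, -0.5, 0.502]
force: [2.5, 30.7, -2.9]
width: 0.2
```

Request:
{"api": "play_rows", "payload": {
  "motion": [
    [-1.5,0,0,0],
    [-2.5,-3,0,0],
    [-2.5,-8,0,0],
    [-2.5,-14,0,0],
    [-2.5,-20,0,0],
    [-2.5,-20,0,0]
  ]
}}

```text
clock: 16.4
position: [617.6, 375.2, 393.2]
orientation: [0.494, -0.501, 0.504, -0.501]
force: [0.1, 0.5, -2.5]
width: -0.2
```

Request:
{"api": "play_rows", "payload": {
  "motion": [
    [11,-4,-3,0],
    [18,-6,-6,0],
    [18,-6,-6,0],
    [18,-6,-6,0],
    [18,-6,-6,0]
  ]
}}

```text
clock: 17.02
position: [556.2, 195.8, 446.4]
orientation: [-0.497, 0.503, -0.503, 0.497]
force: [-1.0, 1.5, -0.1]
width: -0.2
```

```bash
python3 - <<'E'
from h import *
f,ci=snap('wrist','w6');cv2.imwrite('pics/w6b.png',cv2.resize(f,(800,600),interpolation=cv2.INTER_CUBIC));print(r.get_obs()['position'],r.get_obs()['clock'])
E
```

```text
[556.39 196.56 445.89] 17.075
```

View pics/w6b.png

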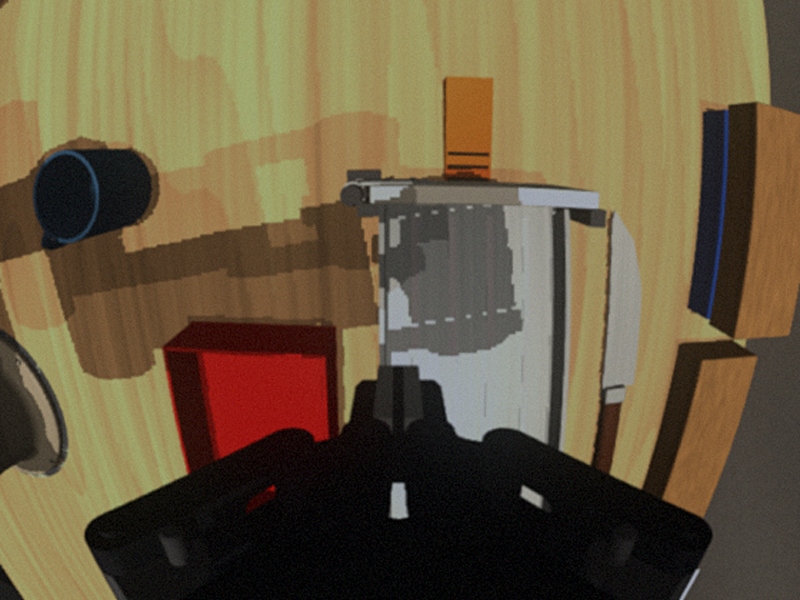

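Request:
{"api": "play_rows", "payload": {
  "motion": [
    [25,0,-3,0],
    [48.6,-2,-7,0],
    [48.6,-2,-7,0],
    [48.6,-2,-7,0],
    [48.6,-2,-7,0],
    [48.6,-2,-7,0],
    [48.6,-2,-7,0],
    [48.6,-2,-7,0]
  ],
  "grip": 8
}}

```text
clock: 18.08
position: [481.9, -290.9, 465.5]
orientation: [-0.498, 0.503, -0.502, 0.498]
force: [0.3, 0.3, -0.0]
width: 80.1
```

Request:
{"api": "play_rows", "payload": {
  "motion": [
    [0,0,0,0],
    [0,0,0,0]
  ]
}}

```text
clock: 18.32
position: [482.3, -288.6, 465.7]
orientation: [-0.498, 0.503, -0.502, 0.498]
force: [0.5, 0.7, 0.6]
width: 79.8
```

```bash
python3 - <<'E'
from h import *
f,ci=ld('w6');s=.7
for k,(x,y,z) in dict(goL=(367,183,115),goR=(597,191,115),giR=(598,207,115),bL=(445,78,25),bR=(492,78,25)).items():print(k,un('wrist',(x*s,y*s),z,ci))
f,ci=snap('wrist','w7');cv2.imwrite('pics/w7b.png',cv2.resize(f,(800,600),interpolation=cv2.INTER_CUBIC));print(r.get_obs()['position'],r.get_obs()['clock'],yaw())
E
```

```text
goL [537.  259.7]
goR [692.38 257.42]
giR [693.74 246.41]
bL [596.6  345.24]
bR [636.16 346.76]
[ 482.23 -288.09  466.07] 18.375 -0.008031842241578149
```

View pics/w7b.png

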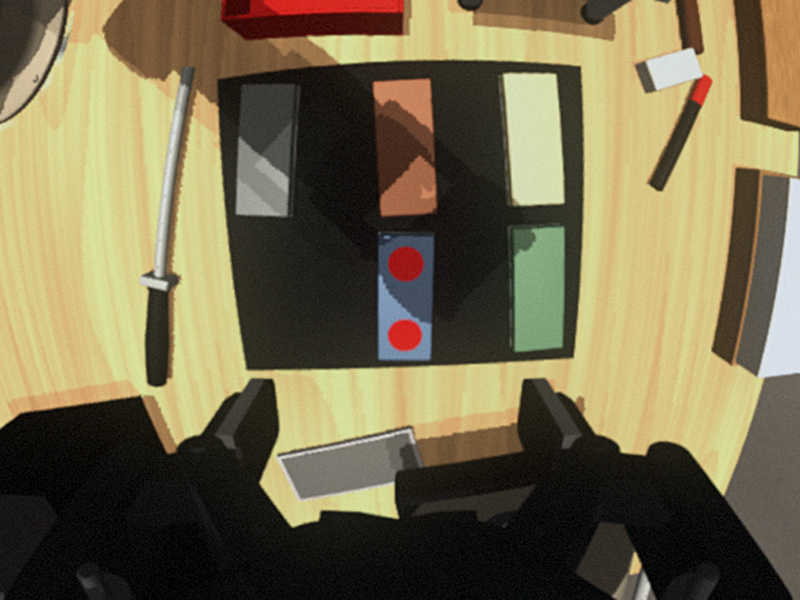

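The picture shows grey at (266,150), brown (405,148), cream (533,138), green (539,288) and the red-dotted blue stone (406,296). The purple look-alike is off the mat. Next I'll measure the stones.

```bash
cat >> h.py <<'E'
def stones(name,boxes,zt=28):
    f,ci=ld(name);out={}
    for k,c in boxes.items():
        p=np.array([un('wrist',(x*.7,y*.7),zt,ci) for x,y in c])
        d=(p[3]+p[2]-p[0]-p[1])/2;w=(p[1]+p[2]-p[0]-p[3])/2
        out[k]=(p.mean(0),np.arctan2(w[1],w[0]));print(k,p.mean(0),'L %.0f W %.0f'%(np.linalg.norm(d),np.linalg.norm(w)),'ang(L) %.3f ang(W) %.3f'%(np.arctan2(d[1],d[0]),np.arctan2(w[1],w[0])))
    return out
E
python3 - <<'E'
from h import *
stones('w7',dict(grey=[(241,84),(297,86),(290,216),(236,215)],brown=[(374,80),(431,79),(437,214),(381,216)],cream=[(504,73),(556,73),(565,203),(511,206)],green=[(512,227),(564,226),(565,350),(514,352)],blue=[(378,233),(434,233),(431,360),(378,359)]))
go([488,-190,120])
E
```

```text
grey [ 365.04 -194.61] L 118 W 52 ang(L) -1.648 ang(W) -0.097
brown [ 489.56 -196.63] L 120 W 49 ang(L) -1.531 ang(W) 0.022
cream [ 604.23 -185.92] L 120 W 50 ang(L) -1.500 ang(W) 0.085
green [ 614.73 -326.51] L 122 W 52 ang(L) -1.482 ang(W) 0.025
blue [ 488.26 -333.  ] L 121 W 50 ang(L) -1.586 ang(W) -0.019
shift [-9.78 19.15  0.52] turn 0.000 grasp now [ 482.13 -287.94  311.37] yaw -0.008 q6 -0.74
```

Request:
{"api": "play_rows", "payload": {
  "motion": [
    [-10.3,5,12.2,-0.083],
    [-10.3,11,12.2,-0.083],
    [-10.3,17,12.2,-0.083],
    [-10.3,22.1,12.2,-0.083],
    [-10.3,22.1,12.2,-0.083],
    [-10.3,22.1,12.2,-0.083]
  ],
  "grip": 7.2,
  "squeeze": 70
}}

```text
clock: 19.12
position: [604.4, -185.2, 242.8]
orientation: [0.519, -0.483, 0.478, -0.518]
force: [0.5, -0.7, 1.1]
width: 71.8
```

```bash
python3 - <<'E'
from h import *
go([604.5,-186,27],0.075)
f,ci=snap('wrist','w8')
E
```

```text
shift [0.15 6.11 0.12] turn 0.001 grasp now [ 603.5  -184.75   88.08] yaw 0.076 q6 -0.56
```

Request:
{"api": "play_rows", "payload": {
  "motion": [
    [0.1,3,0.1,0],
    [0.1,6.1,0.1,0],
    [0.1,6.1,0.1,0]
  ]
}}

```text
clock: 19.55
position: [605.4, -188.4, 185.5]
orientation: [0.518, -0.481, 0.481, -0.518]
force: [-0.2, -0.1, 0.5]
width: 72.0
```

Request:
{"api": "play_rows", "payload": {
  "motion": [
    [0,0,0,0],
    [0,0,0,0],
    [0,0,0,0],
    [0,0,0,0]
  ],
  "grip": 4.2
}}

```text
clock: 20.05
position: [606.0, -188.7, 188.0]
orientation: [-0.518, 0.48, -0.483, 0.518]
force: [-0.9, 0.8, 7.6]
width: 48.0
```

Request:
{"api": "play_rows", "payload": {
  "motion": [
    [0,-3,0,0],
    [0,-9,0,0],
    [0,-15,0,0],
    [0,-20,0,0],
    [0,-20,0,0]
  ]
}}

```text
clock: 20.68
position: [605.1, -188.2, 390.8]
orientation: [-0.517, 0.478, -0.485, 0.519]
force: [-0.2, 0.6, -3.1]
width: 48.0
```

```bash
cat >> h.py <<'E'
O=np.array([616.5,245.5]);EX=np.array([-.012,-1.]);EY=np.array([1.,-.012])
def tw(x,y=0): return O+x*EX+y*EY
fl=lambda x:45+.268*x
E
python3 - <<'E'
from h import *
print(r.get_obs()['width'],r.get_obs()['force'])
go([*tw(90),160],np.pi/2-.012)
E
```

```text
47.99445436209395 [-0.21  0.55 -3.14]
shift [-34.32   7.45   3.34] turn -1.486 grasp now [ 606.51 -188.89  236.1 ] yaw 0.073 q6 -0.56
```

Request:
{"api": "play_rows", "payload": {
  "motion": [
    [-34.3,0,3.3,-1.486],
    [-34.3,0,3.3,-1.486],
    [-34.3,0,3.3,-1.486],
    [-34.3,0,3.3,-1.486],
    [-34.3,0,3.3,-1.486],
    [-34.3,0,3.3,-1.486],
    [-34.3,2,3.3,-1.486],
    [-34.3,5,3.3,-1.486]
  ]
}}

```text
clock: 21.68
position: [612.9, 156.7, 334.4]
orientation: [0.707, -0.001, 0.002, -0.707]
force: [0.4, 0.1, -2.6]
width: 48.1
```

Request:
{"api": "play_rows", "payload": {
  "motion": [
    [0,0,0,0],
    [0,0,0,0],
    [0,0,0,0]
  ]
}}

```text
clock: 22.05
position: [613.4, 156.0, 336.1]
orientation: [-0.707, 0.004, -0.006, 0.707]
force: [0.3, -0.3, -2.1]
width: 48.4
```

```bash
python3 - <<'E'
from h import *
print(r.get_obs()['width'],r.get_obs()['force'])
go([*tw(90),107],np.pi/2-.012)
f,ci=snap('wrist','w9');cv2.imwrite('pics/w9b.png',cv2.resize(f,(800,600),interpolation=cv2.INTER_CUBIC))
E
```

```text
48.42591931438059 [ 0.29 -0.32 -2.14]
shift [ 0.16  7.44 -0.05] turn -0.002 grasp now [613.69 156.02 181.4 ] yaw 1.557 q6 -1.49
```

View pics/w9b.png

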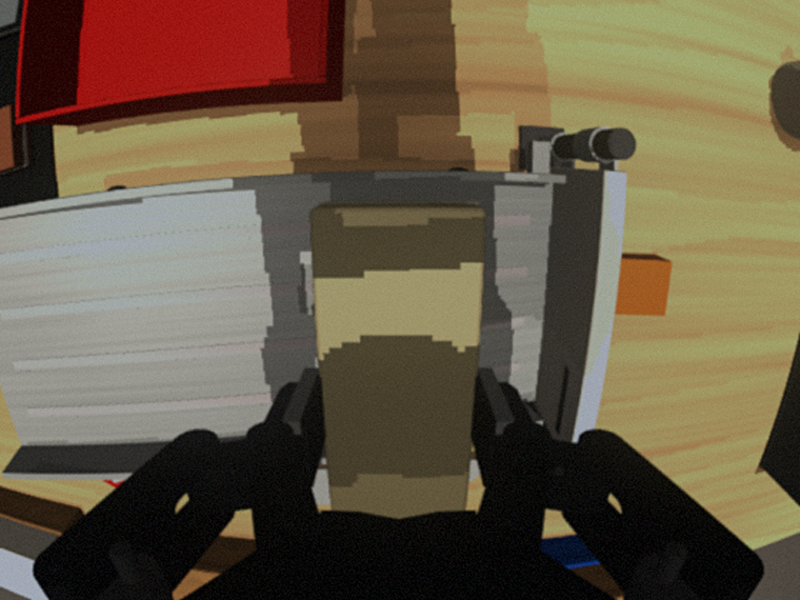

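Request:
{"api": "play_rows", "payload": {
  "motion": [
    [0.2,3,0,0],
    [0.2,6,0,0],
    [0.2,7.4,0,0],
    [0.2,7.4,0,0]
  ]
}}

```text
clock: 22.6
position: [615.4, 156.1, 261.3]
orientation: [-0.707, 0.004, -0.005, 0.707]
force: [-0.2, -0.2, -2.0]
width: 47.8
```

Request:
{"api": "play_rows", "payload": {
  "motion": [
    [0,0,0,0],
    [0,0,0,0],
    [0,0,0,0]
  ],
  "grip": 6.4
}}

```text
clock: 22.98
position: [615.3, 156.0, 261.2]
orientation: [-0.707, 0.004, -0.005, 0.707]
force: [-0.5, -0.2, 0.2]
width: 63.9
```

Request:
{"api": "play_rows", "payload": {
  "motion": [
    [0,-3,0,0],
    [0,-8,0,0],
    [0,-12,0,0],
    [0,-12,0,0]
  ]
}}

```text
clock: 23.48
position: [615.3, 156.1, 384.4]
orientation: [-0.707, 0.002, -0.007, 0.707]
force: [1.0, 0.6, -0.6]
width: 63.9
```

```bash
python3 - <<'E'
from h import *
f,ci=snap('wrist','w10');cv2.imwrite('pics/w10b.png',cv2.resize(f,(800,600),interpolation=cv2.INTER_CUBIC));print(r.get_obs()['clock'])
go([*tw(140),140],-.012)
E
```

```text
23.525
shift [-0.04  8.72 -5.06] turn -1.571 grasp now [615.56 156.08 227.18] yaw 1.559 q6 -1.49
```

View pics/w10b.png

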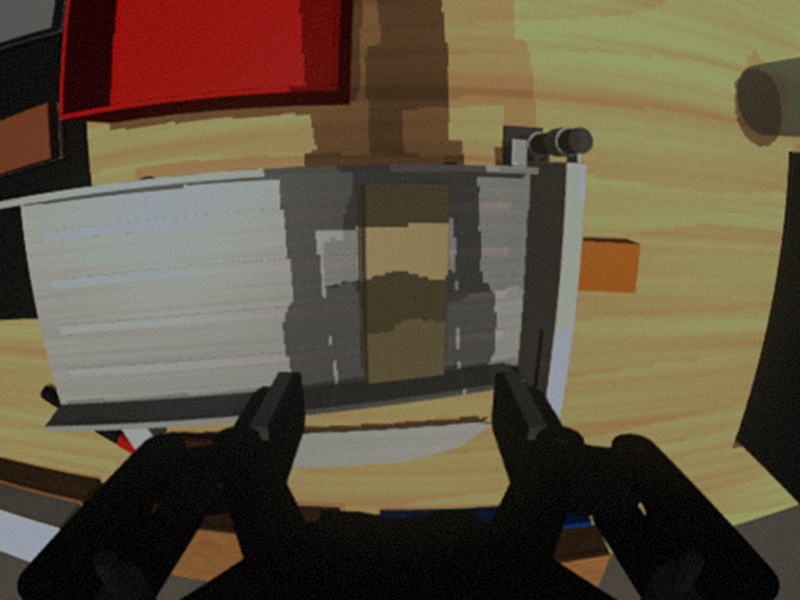

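```bash
python3 - <<'E'
from h import *
f,ci=ld('w10')
for k,(x,y,z) in dict(hA=(22,206,131),hB=(58,405,131),s0=(362,184,87),s1=(450,184,75),s2=(444,376,75),s3=(362,382,87),rA=(30,203,161),rB=(240,176,120)).items():
    w=un('wrist',(x*.7,y*.7),z,ci);print(k,w,'tray',np.dot(w-O,EX),np.dot(w-O,EY))
E
```

```text
hA [545.56 -71.03] tray 317.3833956925166 -67.13707816158089
hB [680.56 -76.85] tray 321.5819633372581 67.92799223165545
s0 [552.96 137.22] tray 109.03802434048922 -62.242208072858176
s1 [553.97 188.55] tray 57.69645623922459 -61.84633954822384
s2 [679.04 186.85] tray 57.89810276769776 63.24647188537176
s3 [676.67 133.13] tray 111.64928583433505 61.51748153167563
rA [544.09 -33.31] tray 279.6781917499066 -69.06030073121286
rB [544.28  76.55] tray 169.81210020475083 -70.18899040422028
```

Request:
{"api": "play_rows", "payload": {
  "motion": [
    [0,0,-6,1.571],
    [0,0,-6,1.571],
    [0,0,-6,1.571],
    [0,0,-6,1.571],
    [0,0,-6,1.571],
    [0,0,-6,1.571],
    [0,0,-6,1.571],
    [0,0,-6,1.571]
  ],
  "grip": 4
}}

```text
clock: 24.52
position: [614.5, 96.0, 379.1]
orientation: [0.514, -0.487, 0.486, -0.512]
force: [0.1, -0.1, 0.2]
width: 39.8
```

Request:
{"api": "play_rows", "payload": {
  "motion": [
    [0,0,0,0.03],
    [0,0,0,0.08]
  ]
}}

```text
clock: 24.78
position: [614.5, 96.1, 379.8]
orientation: [-0.496, 0.505, -0.504, 0.495]
force: [-0.3, -0.2, -0.2]
width: 39.9
```

```bash
python3 - <<'E'
from h import *
go([*tw(140),fl(129)+27.5],-.012)
E
```

```text
shift [-0.94 11.8   0.05] turn -0.007 grasp now [614.28  96.07 225.1 ] yaw -0.019 q6 -0.01
```

Request:
{"api": "play_rows", "payload": {
  "motion": [
    [0,6,0,0],
    [0,11.5,0,0],
    [0,11.5,0,0]
  ]
}}

```text
clock: 25.15
position: [614.1, 96.1, 262.6]
orientation: [-0.497, 0.506, -0.503, 0.494]
force: [-0.7, 0.4, 1.0]
width: 39.8
```

Request:
{"api": "play_rows", "payload": {
  "motion": [
    [-2,0.53,0,0],
    [-3,0.8,0,0],
    [-4,1.07,0,0],
    [-5,1.33,0,0],
    [-6,1.6,0,0],
    [-7,1.87,0,0],
    [-7.7,2.05,0,0],
    [-8,2.13,0,0]
  ]
}}

```text
clock: 26.15
position: [616.2, 176.5, 244.3]
orientation: [0.495, -0.505, 0.505, -0.495]
force: [-0.7, -1.5, 0.6]
width: 40.4
```

Request:
{"api": "play_rows", "payload": {
  "motion": [
    [-0.3,0.1,0,0],
    [-0.3,0.1,0,0]
  ]
}}

```text
clock: 26.4
position: [616.2, 179.1, 243.3]
orientation: [-0.495, 0.505, -0.505, 0.495]
force: [1.1, 0.6, 0.0]
width: 40.2
```

```bash
python3 - <<'E'
from h import *
print(r.get_obs()['force']);go([*tw(63.5),fl(52)+27.5],-.012)
E
```

```text
[1.13 0.59 0.  ]
shift [-0.28  0.21 -0.05] turn -0.009 grasp now [616.21 179.18  88.56] yaw -0.021 q6 0.12
```

Request:
{"api": "play_rows", "payload": {
  "motion": [
    [-0.2,0.05,0,0],
    [-0.4,0.1,0,0]
  ]
}}

```text
clock: 26.65
position: [616.4, 183.0, 242.3]
orientation: [-0.495, 0.505, -0.505, 0.495]
force: [1.1, -1.4, 0.5]
width: 40.0
```

Request:
{"api": "play_rows", "payload": {
  "motion": [
    [-0.2,0.05,0,0],
    [-0.3,0.08,0,0]
  ]
}}

```text
clock: 26.9
position: [616.8, 184.6, 242.0]
orientation: [0.496, -0.504, 0.506, -0.494]
force: [-1.7, -15.0, 5.5]
width: 40.0
```

Request:
{"api": "play_rows", "payload": {
  "motion": [
    [-0.15,0.04,0,0],
    [-0.15,0.04,0,0]
  ]
}}

```text
clock: 27.15
position: [617.0, 185.3, 241.9]
orientation: [0.496, -0.504, 0.507, -0.494]
force: [-1.2, -16.9, 6.0]
width: 39.8
```

Request:
{"api": "play_rows", "payload": {
  "motion": [
    [1.2,-0.3,0,0],
    [1.5,-6,0,0],
    [1.5,-12,0,0],
    [1.5,-18,0,0],
    [1.5,-18,0,0]
  ]
}}

```text
clock: 27.78
position: [615.8, 172.6, 426.6]
orientation: [0.492, -0.503, 0.507, -0.498]
force: [0.7, -0.3, -1.1]
width: 40.2
```

```bash
cat >> h.py <<'E'
def blobs(name,th=38):
    f,ci=ld(name);g=cv2.medianBlur(f,5).max(2)
    mc=np.array([[652,-115],[652,-408],[322,-412],[320,-115]],float)
    P=np.array([pj('wrist',np.array([[x,y,3.]]),ci)[0] for x,y in mc]);m=np.zeros(g.shape,np.uint8)
    cv2.fillPoly(m,[np.int32(P)],255);m[310:]=0
    b=cv2.morphologyEx(((g>th)&(m>0)).astype(np.uint8),cv2.MORPH_OPEN,np.ones((5,5)))
    for c in cv2.findContours(b,cv2.RETR_EXTERNAL,cv2.CHAIN_APPROX_NONE)[0]:
        if cv2.contourArea(c)<800: continue
        W=np.array([un('wrist',p[0],28,ci) for p in c],np.float32);(cx,cy),(w,h),a=cv2.minAreaRect(W)
        if w<h:w,h,a=h,w,a+90
        mm=np.zeros(g.shape,np.uint8);cv2.drawContours(mm,[c],-1,255,-1)
        a=np.radians(a)+np.pi/2;a=(a+np.pi/2)%np.pi-np.pi/2
        print('c (%.0f %.0f) L %.0f W %.0f jaw %.3f'%(cx,cy,w,h,a),'bgr',np.int32(cv2.mean(f,mm)[:3]))
E
python3 - <<'E'
from h import *
blobs('w7');go([482,-288,312],0)
E
```

```text
c (486 -259) L 314 W 277 jaw -1.560 bgr [78 93 99]
shift [ 46.35  -4.21 -12.53] turn -0.021 grasp now [617.3  172.86 271.93] yaw -0.021 q6 0.11
```

```bash
python3 - <<'E'
from h import *
for t in (48,56,64,72): print(t);blobs('w7',t)
E
```

```text
48
c (488 -334) L 123 W 55 jaw -0.010 bgr [ 97  83 110]
c (364 -195) L 120 W 53 jaw -0.094 bgr [92 97 97]
c (489 -196) L 122 W 52 jaw 0.047 bgr [ 58  82 130]
c (604 -258) L 277 W 75 jaw -0.004 bgr [124 160 145]
56
c (488 -335) L 121 W 51 jaw -0.023 bgr [ 99  84 112]
c (611 -325) L 125 W 54 jaw 0.043 bgr [112 150 117]
c (364 -195) L 118 W 52 jaw -0.054 bgr [ 96 101 101]
c (489 -196) L 121 W 51 jaw 0.053 bgr [ 58  83 131]
c (605 -186) L 122 W 64 jaw 0.082 bgr [156 196 191]
64
c (488 -335) L 121 W 51 jaw -0.023 bgr [100  85 113]
c (613 -325) L 123 W 52 jaw 0.055 bgr [115 154 120]
c (362 -214) L 80 W 50 jaw -0.060 bgr [124 130 130]
c (489 -196) L 121 W 50 jaw 0.043 bgr [ 59  84 133]
c (602 -186) L 122 W 56 jaw 0.078 bgr [160 201 196]
72
c (487 -334) L 119 W 50 jaw -0.010 bgr [100  85 114]
c (613 -326) L 121 W 50 jaw 0.056 bgr [117 156 122]
c (491 -231) L 52 W 49 jaw 0.002 bgr [ 69  98 157]
c (362 -215) L 77 W 50 jaw -0.058 bgr [125 132 132]
c (488 -169) L 66 W 50 jaw 0.040 bgr [ 71 100 154]
c (602 -186) L 122 W 56 jaw 0.080 bgr [162 204 199]
```

Request:
{"api": "play_rows", "payload": {
  "motion": [
    [25,-2,-6,0],
    [46.3,-4.2,-12.5,-0.02],
    [46.3,-4.2,-12.5,-0.02],
    [46.3,-4.2,-12.5,-0.02],
    [46.3,-4.2,-12.5,-0.02],
    [46.3,-4.2,-12.5,-0.02],
    [46.3,-4.2,-12.5,-0.02],
    [46.3,-4.2,-12.5,-0.02]
  ],
  "grip": 7.2
}}

```text
clock: 28.78
position: [480.4, -290.0, 462.3]
orientation: [-0.499, 0.501, -0.5, 0.5]
force: [1.1, 0.5, -0.2]
width: 72.0
```

Request:
{"api": "play_rows", "payload": {
  "motion": [
    [0,0,0,0],
    [0,0,0,0]
  ]
}}

```text
clock: 29.02
position: [481.6, -287.2, 462.4]
orientation: [-0.5, 0.501, -0.5, 0.5]
force: [0.8, 0.4, 0.3]
width: 71.9
```

```bash
python3 - <<'E'
from h import *
f,ci=snap('wrist','w11');print(r.get_obs()['position'],yaw())
for t in (56,64,72): print(t);blobs('w11',t)
E
```

```text
[ 481.81 -286.79  462.69] 0.0001183854491905521
56
c (488 -334) L 121 W 51 jaw -0.005 bgr [107  91 120]
c (611 -325) L 124 W 54 jaw 0.041 bgr [120 160 125]
c (363 -194) L 120 W 54 jaw -0.053 bgr [101 107 107]
c (489 -196) L 121 W 51 jaw 0.043 bgr [ 63  90 141]
64
c (487 -334) L 120 W 51 jaw -0.002 bgr [107  91 121]
c (612 -326) L 122 W 53 jaw 0.041 bgr [123 164 128]
c (363 -209) L 90 W 52 jaw -0.085 bgr [121 128 128]
c (489 -196) L 121 W 51 jaw 0.043 bgr [ 64  90 142]
72
c (488 -334) L 120 W 50 jaw -0.015 bgr [108  92 122]
c (613 -326) L 122 W 51 jaw 0.062 bgr [125 166 130]
c (362 -214) L 81 W 52 jaw -0.086 bgr [134 141 141]
c (489 -196) L 121 W 51 jaw 0.046 bgr [ 65  92 144]
```

Request:
{"api": "play_rows", "payload": {
  "motion": [
    [3.9,6,13.1,-0.05],
    [3.9,12,13.1,-0.05],
    [3.9,18,13.1,-0.05],
    [3.9,22,13.1,-0.05],
    [3.9,22,13.1,-0.05]
  ]
}}

```text
clock: 29.7
position: [613.0, -324.8, 238.5]
orientation: [0.513, -0.489, 0.485, -0.513]
force: [0.1, 0.1, 0.6]
width: 72.4
```

```bash
python3 - <<'E'
from h import *
go([613.5,-326,25.5],.05)
E
```

```text
shift [0.21 5.83 0.14] turn 0.001 grasp now [ 612.23 -324.19   83.82] yaw 0.051 q6 -0.71
```

Request:
{"api": "play_rows", "payload": {
  "motion": [
    [0.2,3,0.1,0],
    [0.2,5.8,0.1,0],
    [0.2,5.8,0.1,0]
  ]
}}

```text
clock: 30.08
position: [613.6, -327.1, 182.9]
orientation: [0.513, -0.489, 0.485, -0.512]
force: [0.5, 0.5, -0.2]
width: 72.1
```

Request:
{"api": "play_rows", "payload": {
  "motion": [
    [0,0,0,0],
    [0,0,0,0],
    [0,0,0,0],
    [0,0,0,0]
  ],
  "grip": 4.2
}}

```text
clock: 30.58
position: [614.0, -328.7, 187.5]
orientation: [-0.512, 0.486, -0.489, 0.512]
force: [-0.0, 2.1, 6.5]
width: 48.0
```

Request:
{"api": "play_rows", "payload": {
  "motion": [
    [0,-3,0,0],
    [0,-9,0,0],
    [0,-15,0,0],
    [0,-22,0,0],
    [0,-22,0,0]
  ]
}}

```text
clock: 31.2
position: [613.2, -328.3, 411.3]
orientation: [-0.512, 0.484, -0.491, 0.512]
force: [0.1, 0.4, -3.6]
width: 48.0
```

```bash
python3 - <<'E'
from h import *
print(r.get_obs()['width'],r.get_obs()['force'])
go([*tw(125),180],np.pi/2-.012)
E
```

```text
48.04929969689154 [ 0.13  0.39 -3.56]
shift [-44.97   7.39   2.22] turn -1.510 grasp now [ 614.37 -329.27  256.57] yaw 0.049 q6 -0.71
```

Request:
{"api": "play_rows", "payload": {
  "motion": [
    [-45,0,2.2,-1.51],
    [-45,0,2.2,-1.51],
    [-45,0,2.2,-1.51],
    [-45,0,2.2,-1.51],
    [-45,0,2.2,-1.51],
    [-45,0,2.2,-1.51],
    [-45,0,2.2,-1.51],
    [-45,2,2.2,-1.51]
  ]
}}

```text
clock: 32.2
position: [612.7, 125.5, 385.0]
orientation: [-0.707, 0.004, -0.004, 0.707]
force: [0.5, -0.7, -3.0]
width: 48.1
```

Request:
{"api": "play_rows", "payload": {
  "motion": [
    [0,2,0,0],
    [0,4,0,0],
    [0,4,0,0]
  ]
}}

```text
clock: 32.58
position: [613.1, 121.8, 342.8]
orientation: [0.707, -0.01, 0.006, -0.707]
force: [0.1, -0.5, -2.4]
width: 48.3
```

```bash
python3 - <<'E'
from h import *
print(r.get_obs()['width'],r.get_obs()['force'])
go([*tw(125),116.5],np.pi/2-.012)
E
```

```text
48.333394708841546 [ 0.05 -0.46 -2.44]
shift [ 0.31  7.16 -0.12] turn -0.010 grasp now [612.26 121.76 188.07] yaw 1.549 q6 -1.54
```

Request:
{"api": "play_rows", "payload": {
  "motion": [
    [0.2,3,0,0],
    [0.2,6,0,0],
    [0.2,7.1,0,0],
    [0.2,7.1,0,0]
  ]
}}

```text
clock: 33.08
position: [615.6, 121.6, 274.5]
orientation: [0.707, -0.008, 0.008, -0.707]
force: [0.7, 0.6, -0.9]
width: 48.2
```

Request:
{"api": "play_rows", "payload": {
  "motion": [
    [0,0,0,0],
    [0,0,0,0],
    [0,0,0,0],
    [0,-3,0,0],
    [0,-8,0,0],
    [0,-12,0,0],
    [0,-12,0,0]
  ],
  "grip": 6.4
}}

```text
clock: 33.95
position: [615.4, 121.7, 398.0]
orientation: [-0.707, 0.005, -0.01, 0.707]
force: [-0.2, 0.3, -0.8]
width: 63.8
```

Request:
{"api": "play_rows", "payload": {
  "motion": [
    [0,0,-6,1.56],
    [0,0,-6,1.56],
    [0,0,-6,1.56],
    [0,0,-6,1.56],
    [0,0,-6,1.56],
    [0,0,-6,1.56],
    [0,0,-6,1.56],
    [0,0,-6,1.56]
  ],
  "grip": 4
}}

```text
clock: 34.95
position: [614.1, 61.7, 393.2]
orientation: [0.511, -0.49, 0.489, -0.51]
force: [-0.3, 0.5, -0.1]
width: 40.1
```

Request:
{"api": "play_rows", "payload": {
  "motion": [
    [0,0,0,0.06],
    [0,0,0,0.06]
  ]
}}

```text
clock: 35.2
position: [614.1, 61.7, 393.4]
orientation: [-0.498, 0.503, -0.502, 0.497]
force: [-0.4, 0.9, 0.1]
width: 40.3
```

```bash
python3 - <<'E'
from h import *
f,ci=snap('wrist','w12');cv2.imwrite('pics/w12b.png',cv2.resize(f,(800,600),interpolation=cv2.INTER_CUBIC))
go([*tw(185),fl(174)+27.5],-.012)
E
```

```text
shift [ 0.12 11.97  0.05] turn 0.002 grasp now [613.95  61.72 238.86] yaw -0.010 q6 -0.08
```

View pics/w12b.png

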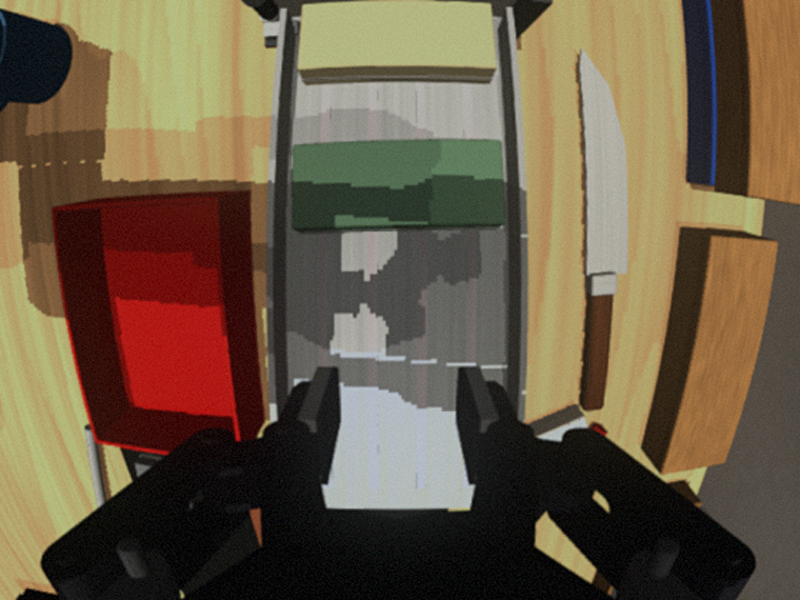

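Request:
{"api": "play_rows", "payload": {
  "motion": [
    [0,6,0,0],
    [0,11.9,0,0],
    [0,11.9,0,0]
  ]
}}

```text
clock: 35.62
position: [613.8, 61.7, 272.3]
orientation: [-0.498, 0.504, -0.501, 0.497]
force: [-0.8, -0.3, 0.7]
width: 39.8
```

Request:
{"api": "play_rows", "payload": {
  "motion": [
    [-1.5,0.4,0,0],
    [-2.5,0.67,0,0],
    [-3.5,0.93,0,0],
    [-4.5,1.2,0,0],
    [-5.5,1.47,0,0],
    [-6.5,1.73,0,0],
    [-7.1,1.9,0,0]
  ]
}}

```text
clock: 36.5
position: [614.9, 133.4, 256.0]
orientation: [-0.497, 0.503, -0.503, 0.497]
force: [0.7, -0.4, 1.8]
width: 39.7
```

Request:
{"api": "play_rows", "payload": {
  "motion": [
    [-0.2,0.05,0,0],
    [-0.3,0.08,0,0]
  ]
}}

```text
clock: 36.75
position: [615.0, 135.6, 255.4]
orientation: [0.497, -0.503, 0.503, -0.497]
force: [0.1, -2.8, 0.6]
width: 40.0
```

Request:
{"api": "play_rows", "payload": {
  "motion": [
    [-0.2,0.05,0,0],
    [-0.2,0.05,0,0]
  ]
}}

```text
clock: 37.0
position: [615.2, 136.5, 255.3]
orientation: [0.498, -0.502, 0.503, -0.497]
force: [-1.4, -8.8, 2.1]
width: 39.7
```

Request:
{"api": "play_rows", "payload": {
  "motion": [
    [1.2,-0.3,0,0],
    [1.5,-6,0,0],
    [1.5,-12,0,0],
    [1.5,-18,0,0],
    [1.5,-20,0,0]
  ]
}}

```text
clock: 37.62
position: [614.3, 122.3, 459.3]
orientation: [0.495, -0.501, 0.504, -0.499]
force: [0.6, 0.8, -0.6]
width: 39.5
```

Request:
{"api": "play_rows", "payload": {
  "motion": [
    [41,0,-13.3,0],
    [41,0,-13.3,0],
    [41,0,-13.3,0],
    [41,0,-13.3,0],
    [41,0,-13.3,0],
    [41,0,-13.3,0],
    [41,0,-13.3,0],
    [41,0,-13.3,0]
  ],
  "grip": 7.2
}}

```text
clock: 38.62
position: [475.7, -289.1, 454.5]
orientation: [-0.496, 0.504, -0.504, 0.496]
force: [1.4, 0.5, -0.9]
width: 71.8
```

Request:
{"api": "play_rows", "payload": {
  "motion": [
    [0,0,0,0],
    [0,0,0,0]
  ]
}}

```text
clock: 38.88
position: [477.7, -284.8, 455.1]
orientation: [0.498, -0.502, 0.502, -0.498]
force: [0.1, -0.1, 0.6]
width: 72.4
```

```bash
python3 - <<'E'
from h import *
f,ci=snap('wrist','w13')
for t in (56,64): print(t);blobs('w13',t)
go([489,-196,85],.04)
E
```

```text
56
c (483 -334) L 122 W 63 jaw -0.007 bgr [110  94 124]
c (364 -195) L 120 W 54 jaw -0.079 bgr [107 113 113]
c (488 -196) L 121 W 52 jaw 0.040 bgr [ 68  96 150]
64
c (488 -334) L 121 W 51 jaw -0.021 bgr [113  96 127]
c (364 -195) L 119 W 52 jaw -0.080 bgr [110 116 116]
c (489 -196) L 121 W 52 jaw 0.046 bgr [ 69  97 151]
shift [-8.89 21.54  1.04] turn -0.049 grasp now [ 477.72 -284.79  300.36] yaw -0.009 q6 -0.74
```

Request:
{"api": "play_rows", "payload": {
  "motion": [
    [-8.9,6,1,-0.05],
    [-8.9,12,1,-0.05],
    [-8.9,18,1,-0.05],
    [-8.9,21.5,1,-0.05],
    [-8.9,21.5,1,-0.05]
  ]
}}

```text
clock: 39.55
position: [487.8, -195.5, 237.1]
orientation: [0.51, -0.493, 0.487, -0.51]
force: [-0.4, -0.8, 1.7]
width: 72.3
```

```bash
python3 - <<'E'
from h import *
go([489,-196,25.5],.042)
E
```

```text
shift [0.15 5.69 0.25] turn -0.001 grasp now [ 486.78 -194.84   82.43] yaw 0.041 q6 -0.65
```

Request:
{"api": "play_rows", "payload": {
  "motion": [
    [0.1,3,0.2,0],
    [0.1,5.7,0.2,0],
    [0.1,5.7,0.2,0]
  ]
}}

```text
clock: 39.92
position: [490.9, -198.0, 184.2]
orientation: [-0.51, 0.49, -0.49, 0.51]
force: [0.6, -0.2, 0.7]
width: 71.9
```

Request:
{"api": "play_rows", "payload": {
  "motion": [
    [0,0,0,0],
    [0,0,0,0],
    [0,0,0,0],
    [0,0,0,0]
  ],
  "grip": 4.2
}}

```text
clock: 40.42
position: [491.0, -198.2, 185.6]
orientation: [-0.51, 0.489, -0.491, 0.51]
force: [-1.9, 0.4, 10.1]
width: 48.0
```

Request:
{"api": "play_rows", "payload": {
  "motion": [
    [0,-3,0,0],
    [0,-9,0,0],
    [0,-15,0,0],
    [0,-21,0,0],
    [0,-24,0,0],
    [0,-24,0,0]
  ]
}}

```text
clock: 41.18
position: [490.0, -197.5, 425.7]
orientation: [-0.509, 0.488, -0.492, 0.51]
force: [1.3, -0.1, -2.8]
width: 48.3
```

```bash
python3 - <<'E'
from h import *
print(r.get_obs()['width'],r.get_obs()['force'])
go([*tw(173),190],np.pi/2-.012)
E
```

```text
48.32485464019449 [ 1.25 -0.09 -2.84]
shift [-26.57   8.07  13.38] turn -1.520 grasp now [ 490.73 -198.02  271.01] yaw 0.039 q6 -0.64
```

Request:
{"api": "play_rows", "payload": {
  "motion": [
    [-26.6,0,13.4,-1.52],
    [-26.6,0,13.4,-1.52],
    [-26.6,0,13.4,-1.52],
    [-26.6,0,13.4,-1.52],
    [-26.6,0,13.4,-1.52],
    [-26.6,0,13.4,-1.52],
    [-26.6,0,13.4,-1.52],
    [-26.6,2,13.4,-1.52]
  ]
}}

```text
clock: 42.18
position: [613.8, 73.4, 402.0]
orientation: [0.707, -0.009, 0.009, -0.707]
force: [-0.1, 1.1, -2.6]
width: 48.0
```

Request:
{"api": "play_rows", "payload": {
  "motion": [
    [0,3,0,0],
    [0,5,0,0],
    [0,5,0,0]
  ]
}}

```text
clock: 42.55
position: [613.5, 73.2, 350.1]
orientation: [-0.707, 0.013, -0.009, 0.707]
force: [0.9, 0.5, -2.1]
width: 48.3
```

```bash
python3 - <<'E'
from h import *
print(r.get_obs()['width'],r.get_obs()['force'])
go([*tw(173),129.5],np.pi/2-.012)
E
```

```text
48.260658249820615 [ 0.93  0.5  -2.14]
shift [ 0.22  6.58 -0.07] turn -0.020 grasp now [612.58  73.25 195.36] yaw 1.539 q6 -1.61
```

Request:
{"api": "play_rows", "payload": {
  "motion": [
    [0.1,3,0,-0.02],
    [0.1,5.5,0,-0.02],
    [0.1,6.5,0,-0.02],
    [0.1,6.5,0,-0.02]
  ]
}}

```text
clock: 43.05
position: [614.9, 73.1, 288.1]
orientation: [-0.707, 0.004, -0.004, 0.707]
force: [-0.4, 0.9, -2.3]
width: 48.2
```

Request:
{"api": "play_rows", "payload": {
  "motion": [
    [0,0,0,0],
    [0,0,0,0],
    [0,0,0,0],
    [0,-3,0,0],
    [0,-8,0,0],
    [0,-12,0,0],
    [0,-12,0,0]
  ],
  "grip": 6.4
}}

```text
clock: 43.92
position: [614.7, 73.2, 411.6]
orientation: [0.707, -0.002, 0.007, -0.707]
force: [0.1, 0.6, -0.9]
width: 63.9
```

Request:
{"api": "play_rows", "payload": {
  "motion": [
    [0,0,-6,1.57],
    [0,0,-6,1.57],
    [0,0,-6,1.57],
    [0,0,-6,1.57],
    [0,0,-6,1.57],
    [0,0,-6,1.57],
    [0,0,-6,1.57],
    [0,0,-6,1.57]
  ],
  "grip": 4
}}

```text
clock: 44.92
position: [614.1, 13.1, 406.9]
orientation: [0.513, -0.487, 0.486, -0.513]
force: [-0.6, 0.6, -0.0]
width: 40.1
```

Request:
{"api": "play_rows", "payload": {
  "motion": [
    [0,0,0,0.07],
    [0,0,0,0.07]
  ]
}}

```text
clock: 45.18
position: [614.1, 13.1, 407.1]
orientation: [-0.498, 0.503, -0.502, 0.497]
force: [-1.0, -0.1, -0.7]
width: 39.9
```

```bash
python3 - <<'E'
from h import *
f,ci=snap('wrist','w14')
go([*tw(233),fl(222)+27.5],-.012)
# brown blob in tray coords
h=cv2.cvtColor(f,cv2.COLOR_BGR2HSV);P=np.array([pj('wrist',np.array([[*tw(x,y),fl(x)+25]]),ci)[0] for x,y in((110,-68),(110,68),(215,68),(215,-68))])
m=np.zeros(h.shape[:2],np.uint8);cv2.fillPoly(m,[np.int32(P)],1)
b=((h[...,1]>90)&((h[...,0]<16)|(h[...,0]>174))&(m>0)).astype(np.uint8);n,l,st,_=cv2.connectedComponentsWithStats(b);i=1+st[1:,4].argmax()
c=cv2.findContours((l==i).astype(np.uint8),0,1)[0][0];bx=cv2.boxPoints(cv2.minAreaRect(c));print(bx/.7)
for p in bx:
    w=un('wrist',p,fl(170)+25,ci);print(np.dot(w-O,EX),np.dot(w-O,EY))
E
```

```text
shift [ 0.07 12.05 -0.01] turn 0.003 grasp now [613.96  13.16 252.53] yaw -0.009 q6 -0.16
[[291.43 137.14]
 [501.43 137.14]
 [501.43 224.29]
 [291.43 224.29]]
140.04380681113085 -59.647861858090245
139.94735746812458 57.64825324025036
189.7363596187526 59.061218903824255
189.89890128432035 -60.942633698796925
```

Request:
{"api": "play_rows", "payload": {
  "motion": [
    [0,6,0,0],
    [0,12,0,0],
    [0,12,0,0]
  ]
}}

```text
clock: 45.6
position: [613.8, 13.2, 285.0]
orientation: [-0.498, 0.504, -0.501, 0.497]
force: [-1.7, 0.5, 0.4]
width: 40.1
```

Request:
{"api": "play_rows", "payload": {
  "motion": [
    [-1.5,0.4,0,0],
    [-2.5,0.67,0,0],
    [-3.5,0.93,0,0],
    [-4.5,1.2,0,0],
    [-5.5,1.47,0,0],
    [-6.5,1.73,0,0],
    [-7.1,1.9,0,0]
  ]
}}

```text
clock: 46.48
position: [614.9, 84.8, 268.7]
orientation: [-0.497, 0.503, -0.503, 0.497]
force: [-0.3, -1.6, 0.5]
width: 39.8
```

Request:
{"api": "play_rows", "payload": {
  "motion": [
    [-0.2,0.05,0,0],
    [-0.3,0.08,0,0]
  ]
}}

```text
clock: 46.72
position: [615.0, 87.1, 268.1]
orientation: [0.497, -0.503, 0.503, -0.497]
force: [-0.9, -1.9, 1.2]
width: 40.4
```

Request:
{"api": "play_rows", "payload": {
  "motion": [
    [-0.2,0.05,0,0],
    [-0.2,0.05,0,0]
  ]
}}

```text
clock: 46.98
position: [615.1, 88.0, 267.9]
orientation: [0.498, -0.502, 0.503, -0.497]
force: [-0.8, -7.4, 2.9]
width: 40.1
```

Brown is seated, with contact at y=88 as predicted. Next is grey.

Request:
{"api": "play_rows", "payload": {
  "motion": [
    [1.2,-0.3,0,0],
    [1.5,-6,0,0],
    [1.5,-12,0,0],
    [1.5,-18,0,0],
    [1.5,-19,0,0]
  ]
}}

```text
clock: 47.6
position: [614.4, 73.8, 462.3]
orientation: [0.495, -0.501, 0.505, -0.499]
force: [1.1, 0.3, 0.3]
width: 39.8
```

Request:
{"api": "play_rows", "payload": {
  "motion": [
    [36,0,-13.3,0],
    [36,0,-13.3,0],
    [36,0,-13.3,0],
    [36,0,-13.3,0],
    [36,0,-13.3,0],
    [36,0,-13.3,0],
    [36,0,-13.3,0]
  ],
  "grip": 7.2
}}

```text
clock: 48.48
position: [476.2, -287.7, 456.3]
orientation: [-0.496, 0.505, -0.503, 0.496]
force: [-0.2, -0.0, -0.0]
width: 72.4
```

Request:
{"api": "play_rows", "payload": {
  "motion": [
    [0,0,0,0],
    [0,0,0,0]
  ]
}}

```text
clock: 48.72
position: [478.4, -283.2, 457.4]
orientation: [-0.498, 0.503, -0.502, 0.498]
force: [-0.1, 0.0, -0.5]
width: 72.2
```

```bash
python3 - <<'E'
from h import *
f,ci=snap('wrist','w15')
for t in (56,64): print(t);blobs('w15',t)
go([364.5,-195,85],-.08)
E
```

```text
56
c (489 -334) L 123 W 95 jaw -0.006 bgr [110  96 123]
c (363 -195) L 120 W 56 jaw -0.094 bgr [111 117 117]
64
c (488 -334) L 123 W 51 jaw -0.020 bgr [117 100 131]
c (364 -195) L 119 W 52 jaw -0.090 bgr [114 120 120]
shift [ -8.7   21.78 -11.47] turn 0.071 grasp now [ 478.4  -283.1   302.81] yaw -0.009 q6 -0.74
```

```bash
python3 - <<'E'
from h import *
f,ci=ld('w7')
for p in ((187,75),(165,260),(158,280),(158,350)):print(un('wrist',(p[0]*.7,p[1]*.7),8,ci))
E
```

```text
[ 280.13 -111.57]
[ 244.05 -295.11]
[ 232.41 -315.92]
[ 217.93 -394.62]
```

Request:
{"api": "play_rows", "payload": {
  "motion": [
    [-8.7,6,-11.4,0.07],
    [-8.7,12,-11.4,0.07],
    [-8.7,18,-11.4,0.07],
    [-8.7,21.7,-11.4,0.07],
    [-8.7,21.7,-11.4,0.07]
  ],
  "grip": 6.8
}}

```text
clock: 49.4
position: [364.1, -194.3, 238.4]
orientation: [-0.48, 0.521, -0.518, 0.48]
force: [0.6, 0.0, 1.7]
width: 68.3
```

```bash
python3 - <<'E'
from h import *
go([364.5,-195,25.5],-.08)
E
```

```text
shift [0.12 5.82 0.1 ] turn 0.001 grasp now [ 363.72 -193.89   83.72] yaw -0.079 q6 -0.70
```

Request:
{"api": "play_rows", "payload": {
  "motion": [
    [0.1,3,0.1,0],
    [0.1,5.8,0.1,0],
    [0.1,5.8,0.1,0]
  ]
}}

```text
clock: 49.78
position: [365.7, -196.3, 181.7]
orientation: [-0.48, 0.521, -0.518, 0.48]
force: [-0.2, -0.9, 0.4]
width: 68.1
```

Request:
{"api": "play_rows", "payload": {
  "motion": [
    [0,0,0,0],
    [0,0,0,0],
    [0,0,0,0],
    [0,0,0,0]
  ],
  "grip": 4.2
}}

```text
clock: 50.28
position: [366.0, -197.1, 184.0]
orientation: [0.479, -0.519, 0.52, -0.48]
force: [-0.5, 1.9, 6.7]
width: 48.1
```

Request:
{"api": "play_rows", "payload": {
  "motion": [
    [0,-3,0,0],
    [0,-9,0,0],
    [0,-15,0,0],
    [0,-21,0,0],
    [0,-25,0,0],
    [0,-25,0,0]
  ]
}}

```text
clock: 51.02
position: [365.5, -196.7, 435.7]
orientation: [0.479, -0.517, 0.522, -0.48]
force: [0.4, -0.2, -5.3]
width: 48.5
```

```bash
python3 - <<'E'
from h import *
print(r.get_obs()['width'],r.get_obs()['force'])
go([*tw(220),200],np.pi/2-.012)
E
```

```text
48.53223866498967 [ 0.45 -0.21 -5.32]
shift [-24.25   8.12  22.84] turn 1.502 grasp now [ 366.25 -197.43  281.03] yaw -0.081 q6 -0.70
```

Request:
{"api": "play_rows", "payload": {
  "motion": [
    [-24.2,0,22.9,-1.64],
    [-24.2,0,22.9,-1.64],
    [-24.2,0,22.9,-1.64],
    [-24.2,0,22.9,-1.64],
    [-24.2,0,22.9,-1.64],
    [-24.2,0,22.9,-1.64],
    [-24.2,0,22.9,-1.64],
    [-24.2,2,22.9,-1.64]
  ]
}}

```text
clock: 52.02
position: [613.6, 26.0, 412.0]
orientation: [0.705, -0.051, 0.051, -0.705]
force: [-0.5, -0.3, -2.8]
width: 48.5
```

Request:
{"api": "play_rows", "payload": {
  "motion": [
    [0,2,0,-0.15],
    [0,4,0,-0.15],
    [0,4,0,-0.15]
  ]
}}

```text
clock: 52.4
position: [613.2, 25.6, 370.2]
orientation: [-0.707, 0.002, 0.001, 0.707]
force: [-0.4, 0.1, -3.8]
width: 48.2
```

```bash
python3 - <<'E'
from h import *
print(r.get_obs()['width'],r.get_obs()['force'])
go([*tw(220),142],np.pi/2-.012)
E
```

```text
48.170973298540474 [-0.45  0.08 -3.78]
shift [ 0.18  7.35 -0.03] turn 0.010 grasp now [612.43  25.74 215.53] yaw 1.569 q6 -1.72
```

Request:
{"api": "play_rows", "payload": {
  "motion": [
    [0.1,3,0,0],
    [0.1,6,0,0],
    [0.1,7.3,0,0],
    [0.1,7.3,0,0]
  ]
}}

```text
clock: 52.9
position: [614.6, 25.5, 299.7]
orientation: [-0.707, 0.001, -0.0, 0.707]
force: [0.4, 0.6, -2.7]
width: 48.4
```

Request:
{"api": "play_rows", "payload": {
  "motion": [
    [0,0,0,0],
    [0,0,0,0],
    [0,0,0,0],
    [0,-3,0,0],
    [0,-8,0,0],
    [0,-12,0,0],
    [0,-12,0,0]
  ],
  "grip": 6.4
}}

```text
clock: 53.78
position: [614.4, 25.5, 423.4]
orientation: [0.707, 0.002, 0.003, -0.707]
force: [-0.4, 0.2, -0.9]
width: 63.5
```

Request:
{"api": "play_rows", "payload": {
  "motion": [
    [0,0,-6,1.57],
    [0,0,-6,1.57],
    [0,0,-6,1.57],
    [0,0,-6,1.57],
    [0,0,-6,1.57],
    [0,0,-6,1.57],
    [0,0,-6,1.57],
    [0,0,-6,1.57]
  ],
  "grip": 4
}}

```text
clock: 54.78
position: [614.4, -34.5, 418.6]
orientation: [0.516, -0.485, 0.484, -0.515]
force: [-1.1, -0.6, -0.5]
width: 39.7
```

Request:
{"api": "play_rows", "payload": {
  "motion": [
    [0,0,0,0.07],
    [0,0,0,0.07]
  ]
}}

```text
clock: 55.02
position: [614.4, -34.5, 418.8]
orientation: [-0.5, 0.5, -0.5, 0.5]
force: [0.8, -0.7, -0.2]
width: 40.1
```

```bash
python3 - <<'E'
from h import *
f,ci=snap('wrist','w16');cv2.imwrite('pics/w16b.png',cv2.resize(f,(800,600),interpolation=cv2.INTER_CUBIC))
go([*tw(281),fl(270)+27.5],-.012)
E
```

```text
shift [ 0.1  11.94 -0.11] turn 0.013 grasp now [614.3  -34.48 264.26] yaw 0.001 q6 -0.25
```

View pics/w16b.png

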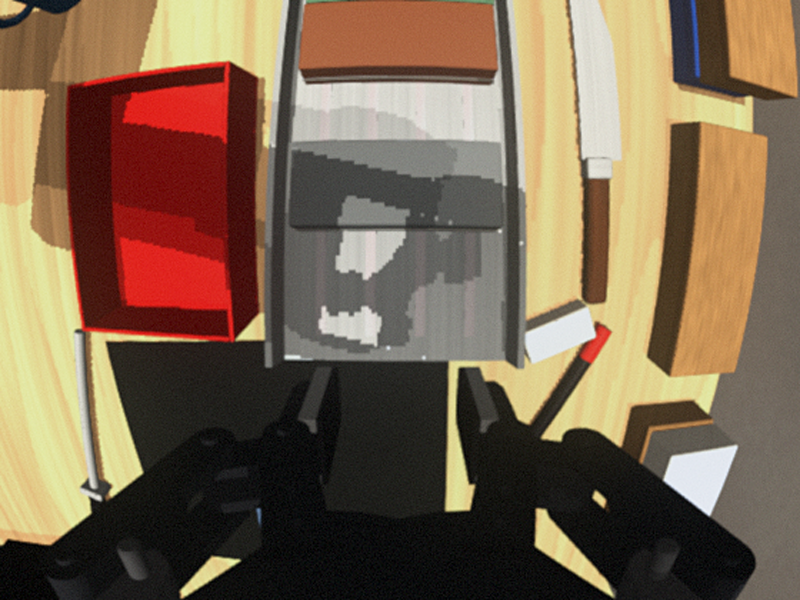

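Request:
{"api": "play_rows", "payload": {
  "motion": [
    [0,6,0,0.012],
    [0,11.9,0,0.012],
    [0,11.9,0,0.012]
  ]
}}

```text
clock: 55.45
position: [614.1, -34.4, 297.8]
orientation: [-0.498, 0.504, -0.501, 0.496]
force: [-0.3, -1.4, 0.2]
width: 39.8
```

Request:
{"api": "play_rows", "payload": {
  "motion": [
    [-1.5,0.4,0,0],
    [-2.5,0.67,0,0],
    [-3.5,0.93,0,0],
    [-4.5,1.2,0,0],
    [-5.5,1.47,0,0],
    [-6.5,1.73,0,0],
    [-7.1,1.9,0,0]
  ]
}}

```text
clock: 56.32
position: [615.4, 37.1, 281.4]
orientation: [-0.497, 0.503, -0.503, 0.497]
force: [-0.3, -1.7, 1.8]
width: 40.2
```

Request:
{"api": "play_rows", "payload": {
  "motion": [
    [-0.2,0.05,0,0],
    [-0.3,0.08,0,0]
  ]
}}

```text
clock: 56.58
position: [615.5, 39.2, 280.9]
orientation: [0.497, -0.503, 0.504, -0.497]
force: [1.4, -3.7, 0.4]
width: 39.9
```

Request:
{"api": "play_rows", "payload": {
  "motion": [
    [-0.2,0.05,0,0],
    [-0.2,0.05,0,0]
  ]
}}

```text
clock: 56.82
position: [615.6, 40.0, 280.8]
orientation: [0.497, -0.502, 0.504, -0.496]
force: [-0.5, -10.1, 4.3]
width: 39.9
```

```bash
python3 - <<'E'
from h import *
f,ci=ld('w16');p=np.array([un('wrist',(x*.7,y*.7),70,ci) for x,y in((68,86),(228,63),(233,341),(82,330))]);print(p,p.mean(0))
E
```

```text
[[348.86 126.07]
 [495.09 119.4 ]
 [487.37 -86.89]
 [339.32 -80.89]] [417.66  19.42]
```

Grey is seated (contact at y=40, 10 N). Next the reject: retreat, recheck the blue stone and pick it.

Request:
{"api": "play_rows", "payload": {
  "motion": [
    [1.2,-0.3,0,0],
    [1.5,-6,0,0],
    [1.5,-12,0,0],
    [1.5,-18,0,0],
    [1.5,-18,0,0]
  ]
}}

```text
clock: 57.45
position: [614.8, 26.3, 465.3]
orientation: [0.495, -0.501, 0.506, -0.499]
force: [-0.1, 0.1, -1.3]
width: 40.2
```

Request:
{"api": "play_rows", "payload": {
  "motion": [
    [31,0,-13.3,0],
    [31,0,-13.3,0],
    [31,0,-13.3,0],
    [31,0,-13.3,0],
    [31,0,-13.3,0],
    [31,0,-13.3,0],
    [31,0,-13.3,0]
  ],
  "grip": 7.2
}}

```text
clock: 58.32
position: [477.5, -283.3, 459.1]
orientation: [-0.496, 0.505, -0.503, 0.496]
force: [0.7, -0.0, -0.0]
width: 71.9
```

Request:
{"api": "play_rows", "payload": {
  "motion": [
    [0,0,0,0],
    [0,0,0,0]
  ]
}}

```text
clock: 58.58
position: [478.7, -280.8, 460.2]
orientation: [-0.497, 0.503, -0.503, 0.497]
force: [-0.1, -0.9, 0.6]
width: 71.9
```

```bash
python3 - <<'E'
from h import *
f,ci=snap('wrist','w17')
for t in (64,72): print(t);blobs('w17',t)
go([488,-334,85],-.018)
E
```

```text
64
c (488 -333) L 123 W 51 jaw -0.003 bgr [124 106 136]
72
c (488 -334) L 121 W 51 jaw -0.022 bgr [125 107 138]
shift [ 5.32 22.05  0.99] turn 0.007 grasp now [ 478.68 -280.8   305.51] yaw -0.011 q6 -0.73
```

Request:
{"api": "play_rows", "payload": {
  "motion": [
    [5.3,6,1,0],
    [5.3,12,1,0],
    [5.3,18,1,0],
    [5.3,22,1,0],
    [5.3,25,1,0],
    [5.3,28,1,0],
    [5.3,28,1,0],
    [5.3,28,1,0]
  ]
}}

```text
clock: 59.62
position: [488.0, -334.9, 181.6]
orientation: [0.497, -0.502, 0.504, -0.497]
force: [-0.4, -0.2, 0.5]
width: 72.1
```

Request:
{"api": "play_rows", "payload": {
  "motion": [
    [0,0,0,0],
    [0,0,0,0],
    [0,0,0,0],
    [0,0,0,0]
  ],
  "grip": 4.2
}}

```text
clock: 60.12
position: [487.9, -335.1, 182.0]
orientation: [0.497, -0.502, 0.504, -0.497]
force: [-0.5, 1.4, 6.4]
width: 48.5
```

Request:
{"api": "play_rows", "payload": {
  "motion": [
    [0,-3,0,0],
    [0,-9,0,0],
    [0,-15,0,0],
    [0,-20,0,0],
    [0,-20,0,0]
  ]
}}

```text
clock: 60.75
position: [487.5, -334.7, 384.6]
orientation: [0.497, -0.5, 0.506, -0.497]
force: [-0.3, -0.8, -4.3]
width: 48.3
```

```bash
python3 - <<'E'
from h import *
print(r.get_obs()['width'],r.get_obs()['force'])
go([418,19,150],-.043)
E
```

```text
48.30464183901712 [-0.3  -0.8  -4.29]
shift [-35.41   7.75  -7.54] turn 0.030 grasp now [ 488.37 -335.61  229.86] yaw -0.013 q6 -0.79
```

Request:
{"api": "play_rows", "payload": {
  "motion": [
    [-35.4,0,-7.5,0.03],
    [-35.4,0,-7.5,0.03],
    [-35.4,0,-7.5,0.03],
    [-35.4,0,-7.5,0.03],
    [-35.4,0,-7.5,0.03],
    [-35.4,0,-7.5,0.03],
    [-35.4,3,-7.5,0.03],
    [-35.4,6,-7.5,0.03]
  ]
}}

```text
clock: 61.75
position: [416.4, 20.8, 318.6]
orientation: [-0.49, 0.511, -0.51, 0.489]
force: [0.8, -1.0, -3.8]
width: 48.7
```

```bash
python3 - <<'E'
from h import *
print(r.get_obs()['width'],r.get_obs()['force'])
go([418,19,42],-.043)
E
```

```text
48.71941018477939 [ 0.84 -1.02 -3.78]
shift [ 0.18 12.19  0.2 ] turn 0.002 grasp now [416.2   20.88 163.92] yaw -0.041 q6 -0.19
```

Request:
{"api": "play_rows", "payload": {
  "motion": [
    [0.1,5,0.1,0],
    [0.1,9,0.1,0],
    [0.1,12,0.1,0],
    [0.1,12,0.1,0]
  ]
}}

```text
clock: 62.25
position: [417.0, 19.2, 198.4]
orientation: [-0.49, 0.512, -0.509, 0.488]
force: [0.2, -0.1, -2.8]
width: 48.2
```

Request:
{"api": "play_rows", "payload": {
  "motion": [
    [0,0,0,0],
    [0,0,0,0],
    [0,0,0,0],
    [0,-5,0,0],
    [0,-10,0,0],
    [0,-16,0,0],
    [0,-22,0,0],
    [0,-26,0,0]
  ],
  "grip": 6.4
}}

```text
clock: 63.25
position: [417.4, 19.2, 463.6]
orientation: [0.488, -0.509, 0.512, -0.49]
force: [0.4, -0.1, -0.6]
width: 64.1
```

Request:
{"api": "play_rows", "payload": {
  "motion": [
    [10,-4,4,0],
    [10,-8,8,0],
    [10,-8,8,0],
    [10,-8,8,0],
    [10,-8,8,0]
  ]
}}

```text
clock: 63.88
position: [493.2, -83.7, 539.7]
orientation: [-0.489, 0.511, -0.51, 0.489]
force: [-0.7, 0.8, 0.9]
width: 63.7
```

```bash
python3 - <<'E'
from h import *
f,ci=snap('wrist','w18');f2,_=snap('top','t18');f3,_=snap('side','s18')
a=cv2.resize(f,(400,300),interpolation=cv2.INTER_AREA);b=cv2.resize(f2[60:300,120:440],(400,300),interpolation=cv2.INTER_CUBIC);c=cv2.resize(f3[180:380,150:417],(400,300),interpolation=cv2.INTER_CUBIC)
cv2.imwrite('pics/fin.png',np.vstack([np.hstack([a,b]),np.hstack([c,cv2.resize(f[0:210,80:360],(400,300),interpolation=cv2.INTER_CUBIC)])]));print(r.get_obs()['position'],r.get_obs()['clock'])
E
```

```text
[493.21 -83.66 540.04] 64.025
```

View pics/fin.png

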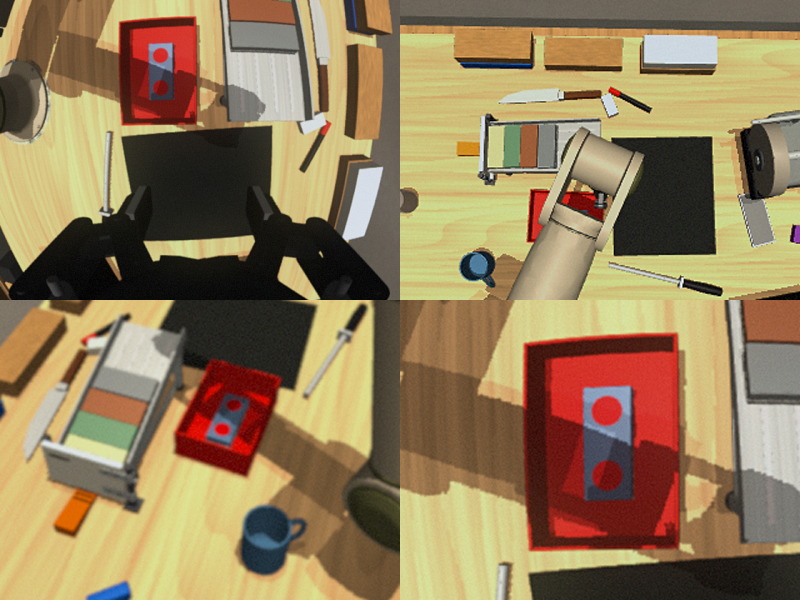

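Everything looks in place: four stones stacked at the gate, the wedge under it, and the reject in the bin. As a last check I'll take the w3 viewpoint again, to compare the gate's edge with the shut reading from before the stones went in.

Request:
{"api": "play_rows", "payload": {
  "motion": [
    [-21.9,5,12.5,0],
    [-21.9,9.6,12.5,-0.03],
    [-21.9,9.6,12.5,-0.03],
    [-21.9,9.6,12.5,-0.03],
    [-21.9,9.6,12.5,-0.03],
    [-21.9,9.6,12.5,-0.03]
  ]
}}

```text
clock: 64.78
position: [628.0, 129.7, 443.7]
orientation: [-0.498, 0.503, -0.503, 0.497]
force: [-0.9, 0.1, 0.4]
width: 63.7
```

```bash
python3 - <<'E'
from h import *
f,ci=snap('wrist','w19');cv2.imwrite('pics/w19b.png',cv2.resize(f,(800,600),interpolation=cv2.INTER_CUBIC))
def outer(n):
    f,ci=ld(n);g=cv2.GaussianBlur(f[...,0],(3,3),0).astype(float);o=[]   # blue: white board vs yellow table
    for x in np.linspace(548,690,15):
        if 590<x<642: continue
        best=None
        ys=np.arange(285,235,-.5);v=np.array([cv2.getRectSubPix(g.astype(np.float32),(1,1),tuple(map(float,pj('wrist',np.array([[x,y,115.]]),ci)[0])))[0,0] for y in ys])
        d=np.convolve(v,np.r_[np.ones(6),-np.ones(6)],'same');o.append((x,ys[d[8:60].argmax()+8]))
    o=np.array(o);print(n,'y at x=%s'%o[[0,-1],0],o[:,1],'slope %.4f'%np.polyfit(*o.T,1)[0])
outer('w3');outer('w19');print(r.get_obs()['position'])
E
```

```text
w3 y at x=[548. 690.] [257.5 257.5 257.5 257.5 257.  257.  257.  257.  257.  257. ] slope -0.0040
w19 y at x=[548. 690.] [257.5 258.  258.  257.5 257.5 257.5 257.  257.5 257.  257.5] slope -0.0038
[627.69 128.66 444.8 ]
```

View pics/w19b.png

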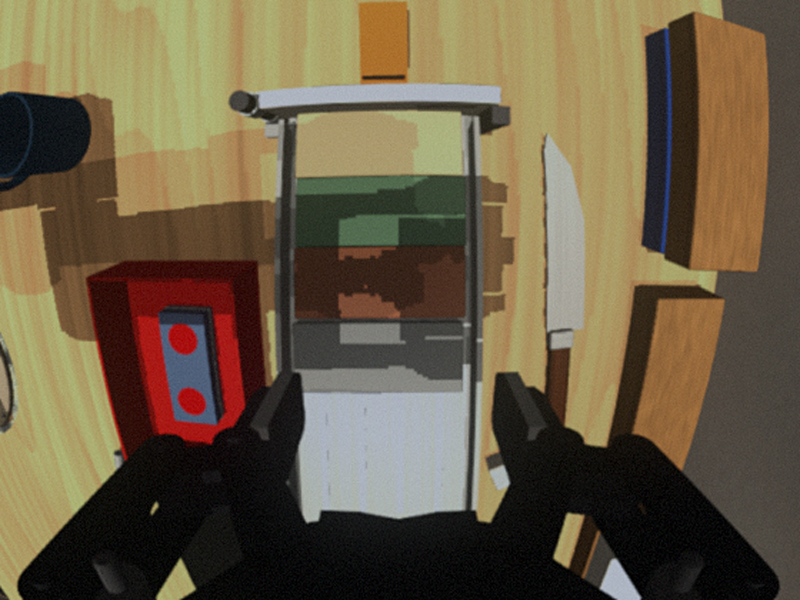

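The gate edge reads the same as before the stones went in (slope -0.0038 against -0.0040). The four stones lie tight against each other and the gate (rows 110–390), the wedge is under the gate, and the gripper is clear.

```bash
python3 -c "
from plant import r
print(r.finish_job())"
```

```text
the job is handed in; nothing more can be done
None
```

The bench is closed up as asked, and I handed the job in at about 65 s of the 210 s allowed; the hand-in gives no verdict.

- **Gate and wedge:** I swung the gate shut until it stopped, at 27 N. I then slid the wedge under it thin end first, let go, and tapped its butt up to 31 N. All of this was done before any stone was moved.
- **Good stones:** Cream, green, brown and grey each lie flat across the tray. I pushed each one down until it met the gate or the stone in front, feeling 7–17 N of contact at the expected 48 mm spacing.
- **Reject:** The blue stone with red stickers is in the red bin. The brown stone and the white reject named in your list were optional; only the white reject was absent.

My last checks found nothing wrong. The gate's edge reads the same as when first shut, within 0.5 mm, and the stones are tight and square. The wedge is still under the gate. No bystander was touched, and none looked moved in the last pictures. The gripper was clear of everything.

The first stone stopped about 2 mm further down than I predicted, which is within the camera calibration error.

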